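Unlock the carver's gouge chest and present the shackle

TASK

Unlock the gouge chest: first twist the brass clearing knob clockwise to its stop and let it spring back, then turn the black dial clockwise, click by click, until its white pointer sits in the notch at the red dot, and leave it there. Pull the steel U shackle straight up out of the chest, carry it over the green-lined hand-over tray and finish while still holding it there, upright and still, its leg ends at least a hand's breadth (10 cm) above the bench. Do not let it down or let go, and leave the mallet, the gouge and the carved rooster where they are.

Things in the scene. Friction and masses are not known exactly. Their poses are not given: they have to be found in the camera images.
- chest: Closed fixed wooden chest, 240 (x) x 360 (y) mm; origin under its centre on the bench, z up. Grey steel deck (x -120 to +30 mm) 100 mm above the bench, wooden lid behind it 108 mm high. On the deck at x = -35 mm: brass clearing knob at y = +105, shackle at y = 0, black dial at y = -105 mm. A flat hasp strap 30 mm wide, 4 mm thick runs along x on the deck between the shackle legs.
- knob_grip (a point): Point on the vertical axis of the brass clearing knob at gripping height, 130 mm above the bench; turns with the knob. The knob is a bar 46 mm long, 12 mm wide, 30 mm tall, top 140 mm above the bench, on a 36 mm round collar 112 mm high. At joint 0 the bar lies along the chest's x axis.
- clear_knob (a joint): Clearing knob angle, rad: 0 at rest, grows clockwise seen from above, hard stop at 1.0. A spring (0.04 N m at rest, 0.16 at the stop) returns it to 0 when let go. Turned to the stop it throws aside an inner pin that blocks the shackle's left leg; the pin then stays clear.
- dial_grip (a point): Point on the vertical axis of the black dial at gripping height, 130 mm above the bench; turns with the dial. The dial is a 56 mm disc, top 110 mm above the bench, carrying a bar grip 46 mm long, 12 mm wide, 30 mm tall (top 140 mm above the bench). The bar lies along the point's y axis; a white line marks its pointer end (+y).
- dial (a joint): Dial angle, rad, grows clockwise seen from above; -0.12 to 2.2. At 0 the pointer looks along the chest's +y (to the shackle). Clicks at 0, 0.524, 1.047, 1.571, 2.094, about 0.12 N m to leave one; let go, it settles in the nearest. Open notch: 1.571 (pointer along the chest's +x, at the red dot); over 0.1 rad off, a cam blocks the shackle. Starts between 0 and 1.1.
- shackle: Loose steel U, 0.26 to 0.43 kg, 95 mm tall, 74 mm wide, 14 mm square bar; origin midway between the leg ends, z up, legs at y = +-30 mm. Crown: straight bar along y, z = 79 to 95 mm. Seated, the leg ends are 60 mm and the crown's top 155 mm above the bench; legs stand 40 mm deep in the deck's holes (1 mm play each side). Locked it lifts only about 4 mm; free, 40 mm takes it out.
- shackle_grip (a point): Middle of the shackle's crown, 87 mm above the leg ends; pinch it here from above across the 14 mm thickness (the shackle's x).
- tray: Fixed hand-over tray, dark wood lined green, 120 x 120 x 28 mm high, on the left or right of the chest; origin under its centre.
- mallet: Bystander: upright turned wooden carver's mallet, 82 mm diameter, 195 mm tall, origin under its centre; stands on the other side of the chest from the tray.
- gouge: Bystander: wooden-handled gouge lying on the bench, 250 mm long, along its x; origin on the bench below its middle.
- rooster: Bystander: small unpainted carved wooden rooster on a 90 x 60 mm block, 175 mm tall; origin under its centre.
Mind the look-alikes: they are no part of the job. What is meant by the shackle is not purple, and is the larger of those in its own colour.

How it is judged:
On the way, in this order (a step that is already met when the one before it is completed fails the run):
1. clearing knob twisted to its stop (value of joint clear_knob above 0.9 rad), for 0.05 s.
2. clearing knob let go and sprung back (value of joint clear_knob below 0.12 rad and contact force between the fingers and clear_knob below 0.1 N), for 0.1 s.
3. dial in the open notch at the red dot, let go (value of joint dial between 1.45 and 1.69 rad and contact force between the fingers and dial below 0.1 N), for 0.2 s.
4. shackle pulled up out of the chest (z of shackle in the frame of chest above 0.105 m and contact force between the fingers and shackle above 1 N), for 0.1 s.
At the end, for the whole second after the job is handed in: Shackle still gripped, upright (0.3 rad), still (0.04 m/s), leg ends 90 mm or more above the bench, within 50 mm horizontally of the tray centre, touching no chest, tray or mallet; dial at 1.57 +- 0.12 rad; clearing knob below 0.12 rad (horizontal distance between shackle and tray below 0.05 m and height (world z) of shackle above 0.09 m and angle between shackle's own z axis and vertical below 0.3 rad and contact force between the fingers and shackle above 1 N and linear speed of shackle below 0.04 m/s and contact force between shackle and chest below 0.1 N and contact force between shackle and tray below 0.1 N and contact force between shackle and mallet below 0.1 N and value of joint dial between 1.45 and 1.69 rad and value of joint clear_knob below 0.12 rad); the arm keeps its last pose, push and grip.
It fails at once if mallet moved more than 30 mm (distance of mallet from where it was at the start of the episode above 0.03 m).
It fails at once if gouge moved more than 30 mm (distance of gouge from where it was at the start of the episode above 0.03 m).
It fails at once if rooster moved more than 30 mm (distance of rooster from where it was at the start of the episode above 0.03 m).
It also fails if it takes over 64 s, if anything falls off the work surface, if the arm or the gripper's body presses on something with over 40 N, if the wrist force passes 120 N, or if a joint passes its speed limit or range.

ROBOT

A 7-joint arm with a two-finger parallel gripper is mounted at the origin on the work surface. World frame = base frame: x ahead of the robot, y to its left, z up, the work surface at z = 0. Lengths are in m, angles in rad, forces in N, time in s.
With the tool pointing down it reaches from about 0.425 to 1.025 m from the base axis. Payload 9.4 kg.
Tool frame: the origin (TCP) lies midway between the tips of the shut fingers; the grasp point (between the pads) lies 19 mm behind it; x points along the fingers, y is the direction in which the jaws open and shut, and the axes are right-handed (so a half turn about x gives the same grasp; the last joint's range is limited). The gripper opens to 85 mm and grips with 20 to 120 N. Pads are 22 mm wide; open, the fingers measure 114 mm over their backs; the gripper's body (76 mm by 85 mm) begins 54 mm behind the grasp point. The pads swing forward as they close: fully open they stand 13 mm farther back than shut.
Start: joints at [1.16, 0.599, -0.003, 1.599, 0.002, 0.943, -0.08], TCP at [0.238, -0.685, 0.231] pointing down, gripper open.
Joint ranges: [-2.57, 2.57], [-0.35, 1.97], [-1.29, 1.29], [0.11, 2.56], [-1.05, 4.19], [0.11, 1.86], [-2.63, 2.63]. Speed limits (rad/s): [2.22, 2.22, 3.01, 3.01, 3.14, 3.14, 3.14].

INTERFACE

Orientations are given as [roll, pitch, yaw] about the fixed x, y, z axes, in that order (R = Rz(yaw) Ry(pitch) Rx(roll)).
In Python, from cell import status, eyes, env gives the robot as it stands. The module is installed in compiled form; this text tells all that it offers.
- The arm moves only by the tool jog_arm, never from a script. Its argument "moves" is a list of rows, each an object of numbers: "ax", "ay", "az": the turn, a rotation vector about the tool's x, y, z in degrees; "dx", "dy", "dz": the shift along the tool's x, y, z in cm; "claw": the opening in per cent of the stroke, from 0 (shut) to 100 (fully open). A call has exactly 5 rows; each row shifts and turns the pose as measured when the row begins, along the tool's axes as they then stand; what a row does not reach is not made up. A row lasts 1/10 s, in which the tool goes at most 50 mm and 8.59 degrees, less where a joint would pass 70% of its speed; a pose out of reach is approached as far as the arm can. A call is refused whole if a number of a shift passes 5 or a number of a turn 8.59, either way. A call with a gripper value outside its range is refused whole. The fingers move at their own pace and stop on an object; the grip force is fixed at half the most. Time passes only in rows, so rows that do not move let the fingers close, or fill a call up. It gives the time, the measured TCP pose, the force and the opening at its end, in the units of the state.
- status.get_state(): the state, without advancing time (a new reading comes with each control period).
- eyes.camera(name): name is "scene" or "side" or "wrist"; returns (picture, depth): 420x560x3 uint8, red, green, blue; 420x560 float32, m along the optical axis (not along the pixel's ray), 0 where there is no reading.
- eyes.camera_model(name): a dict with "fx", "fy", "cx", "cy" (pixels), "R" (3x3) and "t" (3): a world point X has camera coordinates R X + t. Camera axes: x right, y down, z forward; pixel columns grow to the right and rows downward; lengths in m; the calibration is good to about 2 mm. A picture is of the moment at which its call begins: read the wrist's pose just before it. camera_model takes no time and is no camera call; for the wrist camera it gives the pose at the moment of the call.
- env.finish_job(): hands the job in, once; it reports no verdict.
The state is a dict: "time": time; "qpos": joint angles; "joint_velocities": joint speeds; "effort": joint torques, N m; "ee_pos": TCP position; "ee_rot": TCP orientation; "contact_force": force on the tool from outside, world axes, zero at the start; "torque": the same for the moment, N m; "width": finger opening in m.
Only numpy, scipy, OpenCV 4.12 (cv2) and the standard library are available. Lean on these libraries where they do the work, as an engineer would, in place of code of your own. Each camera call takes 0.05 s, during which the arm holds its last target.

## Working session

There is one attempt and no reset: what is moved stays moved. The work goes in short steps, Python scripts to look and compute and a tool call to move; the robot and the scene stay as the last step left them, time stands still between calls to the robot, and variables do not carry over. Pictures are saved under pics/ and viewed, and the job is handed in when it is done.

Besides the shell and the picture viewer there is one more tool, called by a JSON object that holds its "fn" and its "kwargs". jog_arm: Moves the arm, as the interface text tells. Its arguments: {"type":"object","properties":{"moves":{"type":"array"}},"required":["moves"]}

```bash
mkdir -p pics
cat > h.py <<'E'
import numpy as np, cv2
from cell import status, eyes, env
def snap(n,f):
    p,d=eyes.camera(n); m=eyes.camera_model(n)
    cv2.imwrite(f'pics/{f}.png',p[:,:,::-1]); np.savez(f'pics/{f}.npz',p=p,d=d,**{k:np.array(v) for k,v in m.items()})
    return p,d,m
def load(f): return np.load(f'pics/{f}.npz')
def w(f,u,v,d=None):
    z=load(f); d=z['d'][v,u] if d is None else d
    c=np.array([(u-z['cx'])/z['fx']*d,(v-z['cy'])/z['fy']*d,d]); return z['R'].T@(c-z['t'])
def wz(f,u,v,h):
    z=load(f); r=z['R'].T@np.array([(u-z['cx'])/z['fx'],(v-z['cy'])/z['fy'],1]); o=-z['R'].T@z['t']
    return o+r*(h-o[2])/r[2]
def crop(f,u0,u1,v0,v1,k,o):
    i=cv2.imread(f'pics/{f}.png')[v0:v1,u0:u1]; cv2.imwrite(f'pics/{o}.png',cv2.resize(i,None,fx=k,fy=k,interpolation=cv2.INTER_CUBIC))
E
python3 - <<'E'
from h import *
np.set_printoptions(precision=4,suppress=True)
print(status.get_state())
for n in ['scene','side','wrist']: snap(n,n+'0');
E
```

```text
{'time': 0.0, 'qpos': array([ 1.1603,  0.6002, -0.0025,  1.6001,  0.0018,  0.9429, -0.0798]), 'joint_velocities': array([-0.0003, -0.0005, -0.0013, -0.0015, -0.0009,  0.0002,  0.0002]), 'effort': array([  0.0003, -77.6454,   1.5655, -25.8009,   0.0124,   0.009 ,
        -0.    ]), 'ee_pos': array([ 0.2374, -0.6845,  0.2304]), 'ee_rot': array([-1.4791,  1.5692,  1.9964]), 'contact_force': array([ 0.2859, -0.1015,  0.0676]), 'torque': array([ 0.0288, -0.0317, -0.0113]), 'width': 0.08548581238827507}
```

View pics/scene0.png

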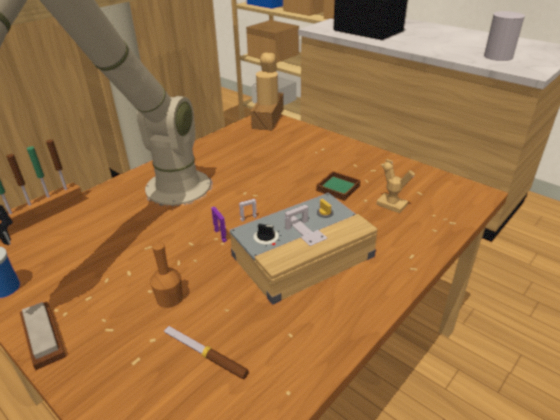

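View pics/side0.png

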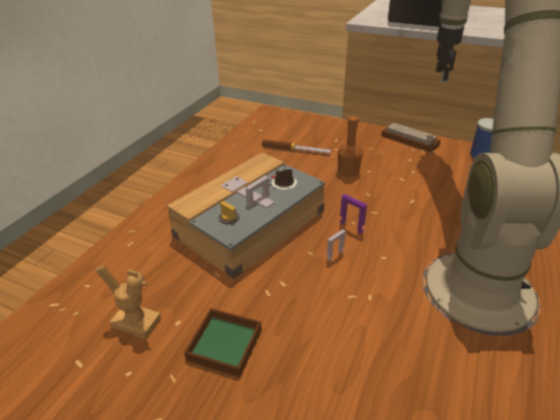

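View pics/wrist0.png

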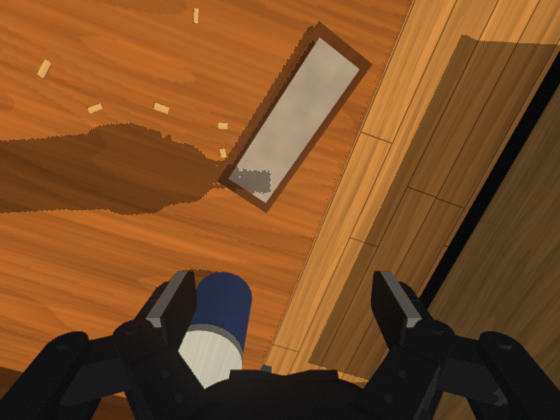

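Shackle candidates in the scene picture are a purple U at (219,224), a small grey U standing on the bench at (248,208), and a larger grey U in the chest deck at (296,217). I choose the one in the chest because it is grey and larger. Next I'll crop in and measure.

Run:
```python
from h import *
np.set_printoptions(precision=4,suppress=True)
crop('scene0',200,400,160,300,4,'c1'); crop('side0',160,370,130,290,3.8,'c2')
for n in ['scene0','side0']:
    z=load(n); print(n,-z['R'].T@z['t'],z['fx'])
print('tray',w('scene0',338,185),w('side0',224,341))
print('knob',w('scene0',326,204),w('side0',229,207))
print('dial',w('scene0',265,228),w('side0',285,173))
print('mallet',w('scene0',161,250),w('side0',352,122),'rooster',w('scene0',388,170))
print('smallU',w('scene0',248,203),'purple',w('scene0',217,213))
```

```text
scene0 [ 1.2799 -0.8404  0.9345] 465.9039432210851
side0 [0.1098 0.8357 0.7799] 440.73553452996276
tray [0.4614 0.3834 0.0069] [0.4661 0.3741 0.0093]
knob [0.6109 0.1026 0.1367] [0.5927 0.1156 0.1422]
dial [ 0.5454 -0.0957  0.1298] [ 0.5376 -0.0908  0.134 ]
mallet [ 0.4592 -0.3807  0.185 ] [ 0.4371 -0.3604  0.1855] rooster [0.6462 0.3989 0.134 ]
smallU [0.3471 0.0306 0.0609] purple [ 0.3453 -0.1017  0.0921]
```

View pics/c1.png

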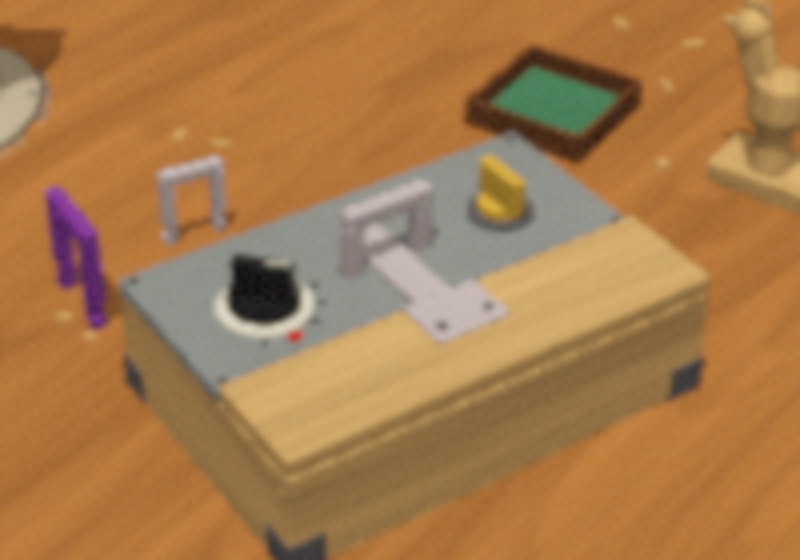

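View pics/c2.png

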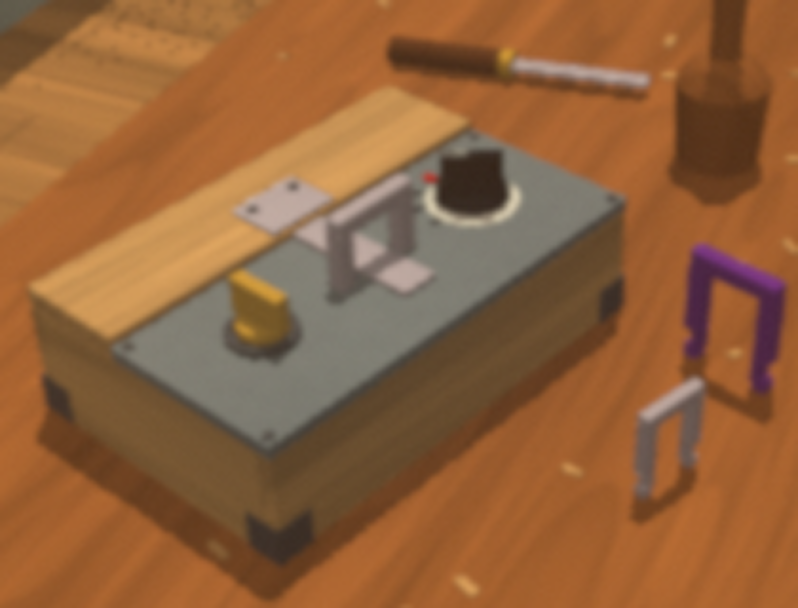

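Run:
```python
from h import *
np.set_printoptions(precision=4,suppress=True)
L=np.array([(-120,-180),(30,-180),(-120,180),(30,180)])/1000
A=[wz('scene0',u,v,.1)[:2] for u,v in [(230.5,231.2),(255,255.5),(327.5,193),(356,213.7)]]
B=[wz('side0',u,v,.1)[:2] for u,v in [(324.5,183.4),(285,165.5),(230.5,249),(189.7,222.1)]]
for P in (A,B,(np.array(A)+B)/2):
    P=np.array(P);print(P)
    R,_=cv2.estimateAffinePartial2D(L.astype(np.float32),P.astype(np.float32)); 
    a=np.arctan2(R[1,0],R[0,0]); s=np.hypot(R[1,0],R[0,0]); c=R[:,2]
    r=np.array([[np.cos(a),-np.sin(a)],[np.sin(a),np.cos(a)]])
    print('yaw',a,'s',s,'c',c)
    for n,q in dict(knob=(-.035,.105),sh=(-.035,0),dial=(-.035,-.105)).items(): print(n,r@q+P.mean(0)-r@L.mean(0))
z=load('side0');
for a,b in [(189,343),(208,312),(261,321),(238,372)]: print('tray corner',wz('side0',a,b,.028)[:2])
```

```text
[[ 0.452  -0.1445]
 [ 0.5812 -0.1755]
 [ 0.546   0.1993]
 [ 0.6808  0.1633]]
yaw -0.272548436480959 s 0.9740018469682821 c [ 0.6072 -0.0011]
knob [0.6029 0.1091]
sh [0.5746 0.008 ]
dial [ 0.5464 -0.0931]
[[ 0.4375 -0.1346]
 [ 0.5772 -0.1771]
 [ 0.5397  0.2063]
 [ 0.6822  0.1619]]
yaw -0.29621095677665044 s 0.9867058820091222 c [0.6016 0.0012]
knob [0.5994 0.1117]
sh [0.5687 0.0112]
dial [ 0.5381 -0.0892]
[[ 0.4447 -0.1395]
 [ 0.5792 -0.1763]
 [ 0.5428  0.2028]
 [ 0.6815  0.1626]]
yaw -0.2844564001142763 s 0.9802852534766079 c [0.6044 0.    ]
knob [0.6011 0.1104]
sh [0.5717 0.0096]
dial [ 0.5422 -0.0912]
tray corner [0.5196 0.4188]
tray corner [0.5276 0.3353]
tray corner [0.4119 0.3094]
tray corner [0.3971 0.4346]
```

```bash
cat >> h.py <<'E'
from scipy.spatial.transform import Rotation as Ro
np.set_printoptions(precision=4,suppress=True)
def tool():
    s=status.get_state(); r,p,y=s['ee_rot']; R=Ro.from_euler('xyz',[r,p,y]).as_matrix(); return s,np.array(s['ee_pos']),R
def go(pos=None,jaw=None):
    """jaw: desired world azimuth (rad) of jaw axis (mod pi), tool down. prints needed shift (cm, tool axes) and rotvec (deg) """
    s,p,R=tool(); az=np.arctan2(R[1,1],R[0,1])
    print('t',round(s['time'],2),'pos',p,'jawaz',round(az,3),'tilt',R[:,0],'w',round(s['width'],4),'F',s['contact_force'],'M',s['torque'],'q6',s['qpos'][6])
    if pos is not None: print('  shift cm tool',R.T@(np.array(pos)-p)*100)
    if jaw is not None:
        j=az+(jaw-az+np.pi/2)%np.pi-np.pi/2
        y=np.array([np.cos(j),np.sin(j),0]); x=np.array([0,0,-1.]); Rt=np.stack([x,y,np.cross(x,y)],1)
        print('  turn deg',Ro.from_matrix(R.T@Rt).as_rotvec(degrees=True))
E
python3 - <<'E'
from h import *
s,p,R=tool(); print(R)
go([.545,.02,.40],-.285+np.pi/2); go(None,-.285)
E
```

```text
[[-0.0005  0.3277 -0.9448]
 [ 0.0011 -0.9448 -0.3277]
 [-1.     -0.0012  0.0001]]
t 0.15 pos [ 0.2374 -0.6846  0.2306] jawaz -1.237 tilt [-0.0005  0.0011 -1.    ] w 0.0853 F [-1.1197  0.3142 -0.3816] M [-0.0329  0.0173  0.0342] q6 -0.07977972762980741
  shift cm tool [-16.8787 -56.5142 -52.151 ]
  turn deg [35.4588  0.0288  0.0648]
t 0.15 pos [ 0.2374 -0.6846  0.2306] jawaz -1.237 tilt [-0.0005  0.0011 -1.    ] w 0.0853 F [-1.1197  0.3142 -0.3816] M [-0.0329  0.0173  0.0342] q6 -0.07977972762980741
  turn deg [-54.5412  -0.026    0.0677]
```

{"fn": "jog_arm", "kwargs": {"moves": [{"dx":-5,"claw":60},{"dx":-5,"claw":60},{"dx":-5,"claw":60},{"dy":-3.6,"dz":-3.4,"claw":60},{"dy":-3.6,"dz":-3.4,"claw":60}]}}

```text
schema error: expected keys ax, ay, az, dx, dy, dz, claw
```

```bash
cat >> h.py <<'E'
def plan(pos,dang,n,jx=None,eff=1.0):
    """n rows: to pos with total turn dang deg about tool x, evenly; prints rows in tool axes as they then stand"""
    s,p,R=tool(); d=(np.array(pos)-p)/n; a=dang/n
    for i in range(n):
        Ri=R@Ro.from_rotvec([np.deg2rad(a*i),0,0]).as_matrix(); print(i,'ax',round(a,2),'d',(Ri.T@d*100).round(1))
E
python3 - <<'E'
from h import *
go([.545,.02,.40])
plan([.545,.02,.40],-145,20)
E
```

```text
t 0.15 pos [ 0.2374 -0.6846  0.2306] jawaz -1.237 tilt [-0.0005  0.0011 -1.    ] w 0.0853 F [-1.1197  0.3142 -0.3816] M [-0.0329  0.0173  0.0342] q6 -0.07977972762980741
  shift cm tool [-16.8787 -56.5142 -52.151 ]
0 ax -7.25 d [-0.8 -2.8 -2.6]
1 ax -7.25 d [-0.8 -2.5 -2.9]
2 ax -7.25 d [-0.8 -2.1 -3.2]
3 ax -7.25 d [-0.8 -1.7 -3.5]
4 ax -7.25 d [-0.8 -1.2 -3.7]
5 ax -7.25 d [-0.8 -0.7 -3.8]
6 ax -7.25 d [-0.8 -0.3 -3.8]
7 ax -7.25 d [-0.8  0.2 -3.8]
8 ax -7.25 d [-0.8  0.7 -3.8]
9 ax -7.25 d [-0.8  1.2 -3.7]
10 ax -7.25 d [-0.8  1.6 -3.5]
11 ax -7.25 d [-0.8  2.1 -3.2]
12 ax -7.25 d [-0.8  2.5 -3. ]
13 ax -7.25 d [-0.8  2.8 -2.6]
14 ax -7.25 d [-0.8  3.1 -2.2]
15 ax -7.25 d [-0.8  3.4 -1.8]
16 ax -7.25 d [-0.8  3.6 -1.4]
17 ax -7.25 d [-0.8  3.7 -0.9]
18 ax -7.25 d [-0.8  3.8 -0.5]
19 ax -7.25 d [-0.8  3.8  0. ]
```

{"fn": "jog_arm", "kwargs": {"moves": [{"ax":0,"ay":0,"az":0,"dx":-5,"dy":0,"dz":0,"claw":60},{"ax":0,"ay":0,"az":0,"dx":-5,"dy":0,"dz":0,"claw":60},{"ax":0,"ay":0,"az":0,"dx":-5,"dy":0,"dz":0,"claw":60},{"ax":0,"ay":0,"az":0,"dx":-1,"dy":-3.6,"dz":-3.2,"claw":60},{"ax":0,"ay":0,"az":0,"dx":-1,"dy":-3.6,"dz":-3.2,"claw":60}]}}

```text
time: 0.65
ee_pos: [0.2707, -0.598, 0.401]
ee_rot: [-1.259, 1.561, 2.208]
contact_force: [1.2, 0.7, -0.6]
width: 0.0517
```

Run:
```python
from h import *
go([.545,.02,.40])
plan([.545,.02,.40],-145,18)
```

```text
t 0.65 pos [ 0.2707 -0.598   0.401 ] jawaz -1.245 tilt [-0.006   0.0081 -0.9999] w 0.0517 F [ 1.2063  0.7034 -0.6018] M [ 0.0428 -0.0855 -0.035 ] q6 -0.189087713978018
  shift cm tool [  0.435  -49.7772 -45.7506]
0 ax -8.06 d [ 0.  -2.8 -2.5]
1 ax -8.06 d [ 0.  -2.4 -2.9]
2 ax -8.06 d [ 0.  -2.  -3.2]
3 ax -8.06 d [ 0.  -1.5 -3.5]
4 ax -8.06 d [ 0.  -1.  -3.6]
5 ax -8.06 d [ 0.  -0.5 -3.7]
6 ax -8.06 d [ 0.   0.1 -3.8]
7 ax -8.06 d [ 0.   0.6 -3.7]
8 ax -8.06 d [ 0.   1.1 -3.6]
9 ax -8.06 d [ 0.   1.6 -3.4]
10 ax -8.06 d [ 0.   2.1 -3.1]
11 ax -8.06 d [ 0.   2.5 -2.8]
12 ax -8.06 d [ 0.   2.8 -2.5]
13 ax -8.06 d [ 0.   3.2 -2. ]
14 ax -8.06 d [ 0.   3.4 -1.6]
15 ax -8.06 d [ 0.   3.6 -1.1]
16 ax -8.06 d [ 0.   3.7 -0.6]
17 ax -8.06 d [ 0.   3.8 -0. ]
```

{"fn": "jog_arm", "kwargs": {"moves": [{"ax":-8,"ay":0,"az":0,"dx":0,"dy":-2.8,"dz":-2.5,"claw":60},{"ax":-8,"ay":0,"az":0,"dx":0,"dy":-2.4,"dz":-2.9,"claw":60},{"ax":-8,"ay":0,"az":0,"dx":0,"dy":-2.0,"dz":-3.2,"claw":60},{"ax":-8,"ay":0,"az":0,"dx":0,"dy":-1.5,"dz":-3.5,"claw":60},{"ax":-8,"ay":0,"az":0,"dx":0,"dy":-1,"dz":-3.6,"claw":60}]}}

```text
time: 1.15
ee_pos: [0.3475, -0.4168, 0.4042]
ee_rot: [-1.798, 1.565, 2.392]
contact_force: [-0.2, 0.2, -0.5]
width: 0.0513
```

{"fn": "jog_arm", "kwargs": {"moves": [{"ax":-8,"ay":0,"az":0,"dx":0,"dy":-0.5,"dz":-3.7,"claw":60},{"ax":-8,"ay":0,"az":0,"dx":0,"dy":0.1,"dz":-3.8,"claw":60},{"ax":-8,"ay":0,"az":0,"dx":0,"dy":0.6,"dz":-3.7,"claw":60},{"ax":-8,"ay":0,"az":0,"dx":0,"dy":1.1,"dz":-3.6,"claw":60},{"ax":-8,"ay":0,"az":0,"dx":0,"dy":1.6,"dz":-3.4,"claw":60}]}}

```text
time: 1.65
ee_pos: [0.4198, -0.2347, 0.4045]
ee_rot: [-2.341, 1.565, 2.577]
contact_force: [0.4, -0.3, -0.1]
width: 0.0511
```

Run:
```python
from h import *
go([.545,.02,.40],1.286)
plan([.545,.02,.40],-80,10)
```

```text
t 1.65 pos [ 0.4198 -0.2347  0.4045] jawaz 0.205 tilt [-0.0049  0.0031 -1.    ] w 0.0511 F [ 0.4459 -0.3477 -0.0675] M [-0.0642 -0.0737  0.0101] q6 0.5105346392198784
  shift cm tool [  0.4635  17.4469 -22.3872]
  turn deg [-61.9294  -0.3346   0.0892]
0 ax -8.0 d [ 0.   1.7 -2.2]
1 ax -8.0 d [ 0.  2. -2.]
2 ax -8.0 d [ 0.   2.3 -1.7]
3 ax -8.0 d [ 0.   2.5 -1.3]
4 ax -8.0 d [ 0.   2.7 -1. ]
5 ax -8.0 d [ 0.   2.8 -0.6]
6 ax -8.0 d [ 0.   2.8 -0.2]
7 ax -8.0 d [0.  2.8 0.2]
8 ax -8.0 d [0.  2.8 0.6]
9 ax -8.0 d [0.  2.7 1. ]
```

{"fn": "jog_arm", "kwargs": {"moves": [{"ax":-8,"ay":0,"az":0,"dx":0,"dy":2.2,"dz":-2.8,"claw":60},{"ax":-8,"ay":0,"az":0,"dx":0,"dy":2.5,"dz":-2.5,"claw":60},{"ax":-8,"ay":0,"az":0,"dx":0,"dy":2.9,"dz":-2.1,"claw":60},{"ax":-8,"ay":0,"az":0,"dx":0,"dy":3.1,"dz":-1.6,"claw":60},{"ax":-8,"ay":0,"az":0,"dx":0,"dy":3.4,"dz":-1.2,"claw":60}]}}

```text
time: 2.15
ee_pos: [0.4976, -0.0672, 0.4048]
ee_rot: [-2.808, 1.566, 2.837]
contact_force: [0.6, -0.0, -1.1]
width: 0.0514
```

Run:
```python
from h import *
go([.545,.02,.40],1.286)
snap('wrist','w1'); z=load('w1'); print(-z['R'].T@z['t'],z['R'])
```

```text
t 2.15 pos [ 0.4976 -0.0672  0.4048] jawaz 0.933 tilt [-0.0047  0.0015 -1.    ] w 0.0514 F [ 0.5549 -0.0378 -1.0895] M [ 0.0531 -0.0308 -0.0142] q6 0.791849748926575
  shift cm tool [ 0.4684  9.8288 -1.3815]
  turn deg [-20.2518  -0.2823   0.0447]
[ 0.4326 -0.0133  0.5495] [[ 0.5827  0.8127  0.003 ]
 [ 0.7715 -0.5543  0.3122]
 [ 0.2554 -0.1797 -0.95  ]]
```

View pics/w1.png

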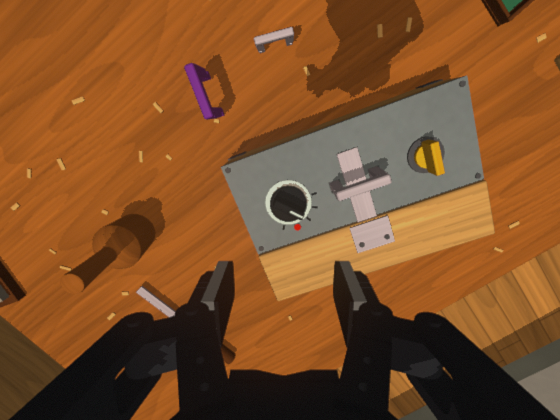

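The wrist view shows the deck with corners near (222,167), (466,77), (485,183) and (258,255). The knob is at (430,155), the shackle at (362,187) and the dial at (290,203), with its pointer toward (303,217) and the red dot at (297,227).

Run:
```python
from h import *
crop('w1',210,350,140,280,5,'w1a'); crop('w1',350,500,65,215,5,'w1b')
```

```text
(no output)
```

View pics/w1a.png

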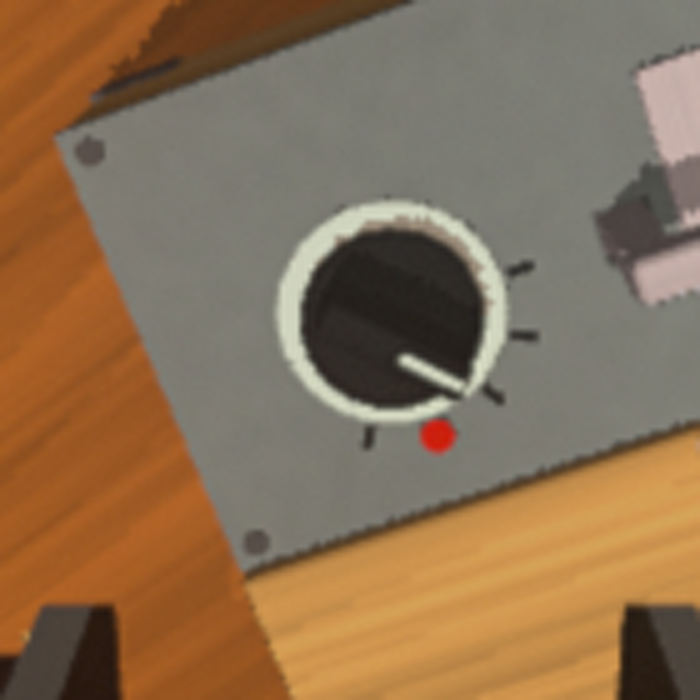

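View pics/w1b.png

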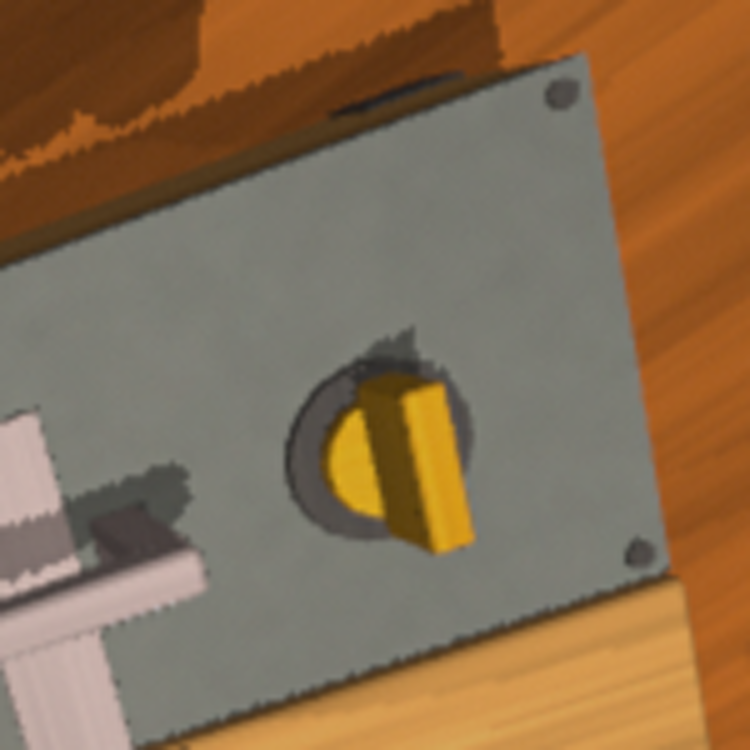

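Run:
```python
from h import *
L=np.array([(-120,-180),(30,-180),(-120,180),(30,180)])/1000
P=np.array([wz('w1',u,v,.1)[:2] for u,v in [(221.2,166.6),(259.2,255.2),(467.2,76),(484,180.6)]]);print(P)
R,_=cv2.estimateAffinePartial2D(L.astype(np.float32),P.astype(np.float32)); 
a=np.arctan2(R[1,0],R[0,0]); s=np.hypot(R[1,0],R[0,0])
r=np.array([[np.cos(a),-np.sin(a)],[np.sin(a),np.cos(a)]]); c=P.mean(0)-r@L.mean(0)
print('yaw',a,'s',s,'c',c)
for n,q in dict(knob=(-.035,.105),sh=(-.035,0),dial=(-.035,-.105)).items(): print(n,r@q+c)
k=lambda x,y,h,o=(350,65):wz('w1',o[0]+x/5,o[1]+y/5,h)[:2]
K=np.array([k(*q,.14) for q in [(398,390),(442,381),(473,542),(437,553)]]); print('knob top',K.mean(0), (K[3]+K[2]-K[0]-K[1])/2)
print('dial disc', k(403,300,.108,(210,140)), 'shackle crown', wz('w1',363,187,.155)[:2])
t=k(467,391,.14,(210,140)); b=k(402,358,.14,(210,140)); d=t-b; print('pointer',b,t,'dir az',np.arctan2(d[1],d[0]),'dial angle',a+np.pi/2-np.arctan2(d[1],d[0]))
dc=r@(-.035,-.105)+c; d=t-dc; print('ang from centre',a+np.pi/2-np.arctan2(d[1],d[0]),np.hypot(*d))
```

```text
[[ 0.4434 -0.1319]
 [ 0.5909 -0.1732]
 [ 0.5416  0.2153]
 [ 0.6888  0.1739]]
yaw -0.27501428094295166 s 1.0047150734983885 c [0.6095 0.0088]
knob [0.6043 0.1194]
sh [0.5758 0.0183]
dial [ 0.5473 -0.0827]
knob top [0.602  0.1194] [ 0.0443 -0.012 ]
dial disc [ 0.5427 -0.0773] shackle crown [0.5721 0.0175]
pointer [ 0.5484 -0.0826] [ 0.5672 -0.0734] dir az 0.4588447586338955 dial angle 0.8369372872180494
ang from centre 0.8551126121842021 0.02196712381568015
```

Run:
```python
from h import *
for u,v in [(210+467/5,140+391/5),(210+402/5,140+358/5),(300,214),(285,192)]: print(w('w1',int(round(u)),int(round(v))))
go([.603,.1194,.24],1.296); plan([.603,.1194,.24],-20.8,7)
```

```text
[ 0.579  -0.0792  0.102 ]
[ 0.5478 -0.083   0.1427]
[ 0.5585 -0.0734  0.1421]
[ 0.5274 -0.0766  0.1097]
t 2.2 pos [ 0.4997 -0.0609  0.4052] jawaz 0.948 tilt [-0.0025  0.005  -1.    ] w 0.0512 F [1.6196 4.7883 0.9062] M [ 0.3338 -0.1134 -0.0027] q6 0.7950014563972089
  shift cm tool [16.5815 20.6274 -2.0476]
  turn deg [-19.9619  -0.2559  -0.1941]
0 ax -2.97 d [ 2.4  2.9 -0.3]
1 ax -2.97 d [ 2.4  3.  -0.1]
2 ax -2.97 d [2.4 3.  0. ]
3 ax -2.97 d [2.4 3.  0.2]
4 ax -2.97 d [2.4 2.9 0.3]
5 ax -2.97 d [2.4 2.9 0.5]
6 ax -2.97 d [2.4 2.9 0.6]
```

```bash
sed -i 's/p,d=eyes.camera(n); m=eyes.camera_model(n)/m=eyes.camera_model(n); p,d=eyes.camera(n)/' h.py
python3 - <<'E'
from h import *
plan([.602,.113,.25],-20.8,7)
E
```

```text
0 ax -2.97 d [ 2.2  2.9 -0.3]
1 ax -2.97 d [ 2.2  2.9 -0.1]
2 ax -2.97 d [2.2 2.9 0. ]
3 ax -2.97 d [2.2 2.9 0.2]
4 ax -2.97 d [2.2 2.9 0.3]
5 ax -2.97 d [2.2 2.8 0.5]
6 ax -2.97 d [2.2 2.8 0.6]
```

{"fn": "jog_arm", "kwargs": {"moves": [{"ax":-4,"ay":0,"az":0,"dx":3,"dy":4,"dz":-0.3,"claw":60},{"ax":-4,"ay":0,"az":0,"dx":3,"dy":4,"dz":-0.1,"claw":60},{"ax":-4,"ay":0,"az":0,"dx":3,"dy":4,"dz":0.1,"claw":60},{"ax":-4,"ay":0,"az":0,"dx":3,"dy":4,"dz":0.3,"claw":60},{"ax":-4,"ay":0,"az":0,"dx":3,"dy":4,"dz":0.5,"claw":60}]}}

```text
time: 2.7
ee_pos: [0.5976, 0.1088, 0.26]
ee_rot: [0.486, 1.565, 0.214]
contact_force: [0.2, -1.4, 0.5]
width: 0.0512
```

{"fn": "jog_arm", "kwargs": {"moves": [{"ax":0,"ay":0,"az":0,"dx":0,"dy":0,"dz":0,"claw":60},{"ax":0,"ay":0,"az":0,"dx":0,"dy":0,"dz":0,"claw":60},{"ax":0,"ay":0,"az":0,"dx":0,"dy":0,"dz":0,"claw":60},{"ax":0,"ay":0,"az":0,"dx":0,"dy":0,"dz":0,"claw":60},{"ax":0,"ay":0,"az":0,"dx":0,"dy":0,"dz":0,"claw":60}]}}

```text
time: 3.2
ee_pos: [0.5967, 0.1111, 0.2563]
ee_rot: [2.076, 1.568, 1.808]
contact_force: [-0.2, -0.2, 0.1]
width: 0.0511
```

Run:
```python
from h import *
go([.602,.113,.25],1.29)
snap('wrist','w2'); snap('scene','s2')
```

```text
t 3.2 pos [0.5967 0.1111 0.2563] jawaz 1.303 tilt [-0.0005  0.0022 -1.    ] w 0.0511 F [-0.2275 -0.2     0.0817] M [-0.0555 -0.0082  0.0191] q6 0.6246802434358009
  shift cm tool [0.6323 0.3198 0.4649]
  turn deg [ 0.7223 -0.0647 -0.1152]
```

View pics/w2.png

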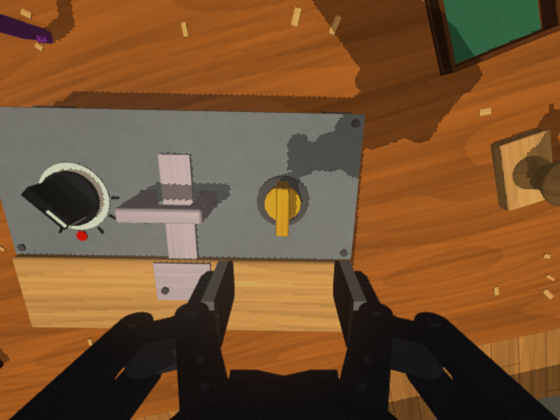

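Run:
```python
from h import *
crop('w2',0,120,140,260,5,'w2a'); crop('w2',110,370,95,285,3,'w2b')
```

```text
(no output)
```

View pics/w2a.png

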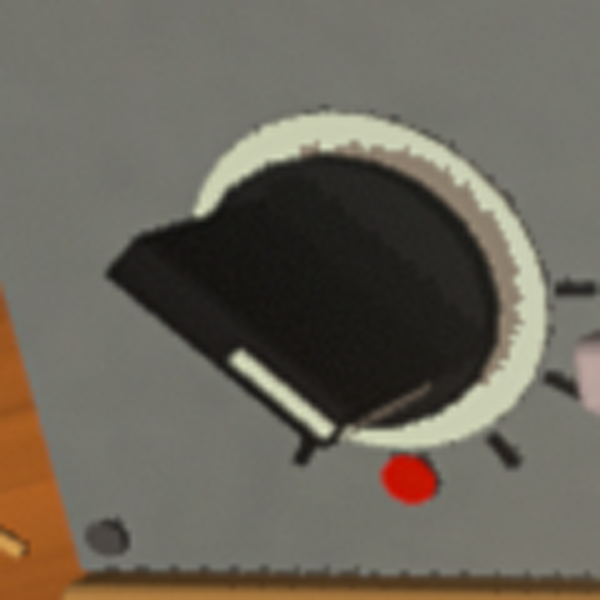

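View pics/w2b.png

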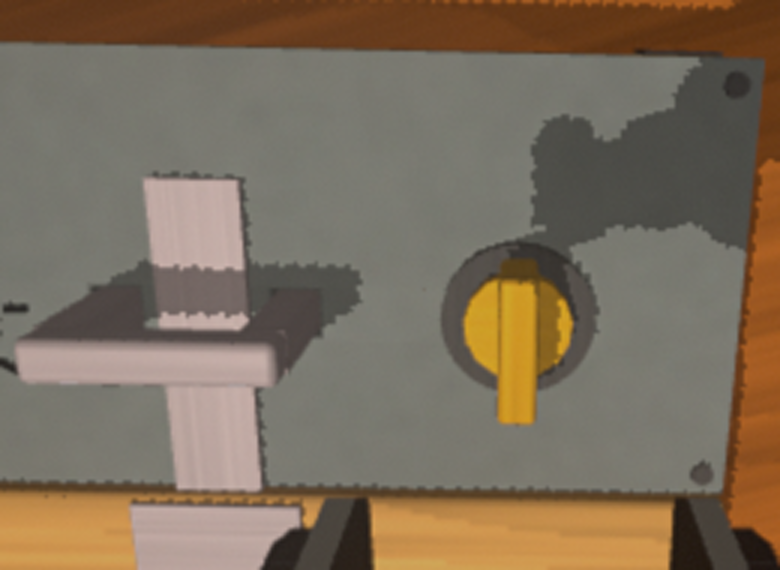

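Run:
```python
from h import *
L=np.array([(-120,180),(30,180),(30,-180)])/1000
P=np.array([wz('w2',u,v,.1)[:2] for u,v in [(364,115),(350.7,259),(17,254.6)]]);print(P)
H=L-L.mean(0); Q=P-P.mean(0); a=np.arctan2((H[:,0]*Q[:,1]-H[:,1]*Q[:,0]).sum(),(H*Q).sum())
r=np.array([[np.cos(a),-np.sin(a)],[np.sin(a),np.cos(a)]]); c=P.mean(0)-r@L.mean(0)
print('yaw',a,'c',c,'res mm',1000*((L@r.T+c)-P))
for n,q in dict(knob=(-.035,.105),sh=(-.035,0),dial=(-.035,-.105)).items(): print(n,r@q+c)
k=lambda x,y,h:wz('w2',110+x/3,95+y/3,h)[:2]
K=np.array([k(*q,.14) for q in [(500,280),(539,280),(537,424),(498,424)]]); print('knob top',K.mean(0), (K[3]+K[2]-K[0]-K[1])/2)
S=np.array([k(*q,.155) for q in [(18,341),(270,341),(275,383),(18,383)]]);print('crown',S.mean(0),S[1]-S[0])
k=lambda x,y,h:wz('w2',x/5,140+y/5,h)[:2]
t=k(330,432,.14); b=k(235,357,.14); d=t-b; print('pointer',b,t,'ang',a+np.pi/2-np.arctan2(d[1],d[0]))
dc=r@(-.035,-.105)+c; d=t-dc; print(a+np.pi/2-np.arctan2(d[1],d[0]),np.hypot(*d))
z=load('w2'); print(z['d'][208:215,281])
```

```text
[[ 0.5418  0.2052]
 [ 0.6854  0.1638]
 [ 0.5846 -0.1828]]
yaw -0.28371063679190156 c [ 0.6064 -0.0011] res mm [[-0.2196  0.0457]
 [ 0.0943 -0.5017]
 [ 0.1253  0.456 ]]
knob [0.6021 0.1095]
sh [0.5728 0.0087]
dial [ 0.5434 -0.0921]
knob top [0.6018 0.1101] [ 0.0436 -0.0126]
crown [0.5714 0.0093] [0.0186 0.0679]
pointer [ 0.5447 -0.0925] [ 0.5621 -0.083 ] ang 0.7914313873958034
0.8362610685448304 0.020870381879864317
[0.2723 0.2727 0.272  0.2738 0.2736 0.2742 0.2748]
```

Run:
```python
from h import *
go([.602,.110,.116],1.287)
```

```text
t 3.3 pos [0.5968 0.1112 0.2564] jawaz 1.303 tilt [-0.0003  0.0023 -1.    ] w 0.0514 F [0.7895 0.0004 0.8475] M [-0.0462  0.0127 -0.0084] q6 0.624665134369437
  shift cm tool [14.0354 -0.0108  0.5488]
  turn deg [ 0.9044 -0.0519 -0.1209]
```

{"fn": "jog_arm", "kwargs": {"moves": [{"ax":0.9,"ay":0,"az":0,"dx":3,"dy":0,"dz":0.6,"claw":60},{"ax":0,"ay":0,"az":0,"dx":3,"dy":0,"dz":0,"claw":60},{"ax":0,"ay":0,"az":0,"dx":3,"dy":0,"dz":0,"claw":60},{"ax":0,"ay":0,"az":0,"dx":1.5,"dy":0,"dz":0,"claw":60},{"ax":0,"ay":0,"az":0,"dx":0,"dy":0,"dz":0,"claw":60}]}}

```text
time: 3.8
ee_pos: [0.6054, 0.1073, 0.1526]
ee_rot: [0.532, 1.562, 0.242]
contact_force: [0.0, -0.1, 1.0]
width: 0.051
```

Run:
```python
from h import *
go([.602,.110,.116],1.287)
```

```text
t 3.8 pos [0.6054 0.1073 0.1526] jawaz 1.281 tilt [ 0.0082  0.002  -1.    ] w 0.051 F [ 0.015  -0.1451  1.0055] M [ 0.038   0.075  -0.0171] q6 0.5081528782823052
  shift cm tool [ 3.6574  0.1463 -0.4298]
  turn deg [-0.3429  0.4195 -0.245 ]
```

{"fn": "jog_arm", "kwargs": {"moves": [{"ax":0,"ay":0.4,"az":-0.2,"dx":1.5,"dy":0.15,"dz":-0.4,"claw":60},{"ax":0,"ay":0,"az":0,"dx":1.2,"dy":0,"dz":0,"claw":60},{"ax":0,"ay":0,"az":0,"dx":0.5,"dy":0,"dz":0,"claw":60},{"ax":0,"ay":0,"az":0,"dx":0.2,"dy":0,"dz":0,"claw":60},{"ax":0,"ay":0,"az":0,"dx":0,"dy":0,"dz":0,"claw":60}]}}

```text
time: 4.3
ee_pos: [0.6037, 0.1107, 0.1192]
ee_rot: [0.598, 1.566, 0.308]
contact_force: [-1.4, -0.7, 0.8]
width: 0.0513
```

Run:
```python
from h import *
go([.602,.110,.116],1.287)
snap('wrist','w3')
```

```text
t 4.3 pos [0.6037 0.1107 0.1192] jawaz 1.281 tilt [ 0.0043  0.0014 -1.    ] w 0.0513 F [-1.3859 -0.7199  0.8306] M [-0.019  -0.0143 -0.0599] q6 0.4666561573921468
  shift cm tool [ 0.316  -0.1147 -0.1403]
  turn deg [-0.3718  0.216  -0.1462]
```

View pics/w3.png

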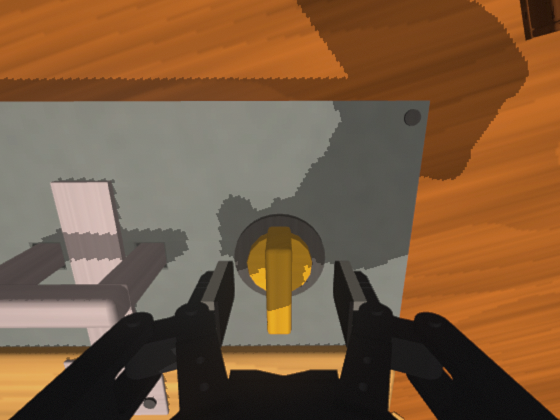

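The knob's bar at (279,285) sits between the fingers, whose midpoint is x≈284. I'll close on it now.

{"fn": "jog_arm", "kwargs": {"moves": [{"ax":0,"ay":0.2,"az":0,"dx":0.1,"dy":-0.1,"dz":-0.1,"claw":60},{"ax":0,"ay":0,"az":0,"dx":0,"dy":0,"dz":0,"claw":0},{"ax":0,"ay":0,"az":0,"dx":0,"dy":0,"dz":0,"claw":0},{"ax":0,"ay":0,"az":0,"dx":0,"dy":0,"dz":0,"claw":0},{"ax":0,"ay":0,"az":0,"dx":0,"dy":0,"dz":0,"claw":0}]}}

```text
time: 4.85
ee_pos: [0.6026, 0.1087, 0.1198]
ee_rot: [0.583, 1.569, 0.292]
contact_force: [0.5, 3.2, -4.3]
width: 0.0107
```

Run:
```python
from h import *
go([.602,.110,.116],1.287)
```

```text
t 4.85 pos [0.6026 0.1087 0.1198] jawaz 1.28 tilt [ 0.0019  0.0006 -1.    ] w 0.0107 F [ 0.4976  3.2492 -4.3245] M [ 0.7998 -0.1648  0.0403] q6 0.46962943138462077
  shift cm tool [ 0.377   0.1066 -0.0958]
  turn deg [-0.427   0.0975 -0.0638]
```

{"fn": "jog_arm", "kwargs": {"moves": [{"ax":6,"ay":0,"az":0,"dx":0,"dy":0,"dz":0,"claw":0},{"ax":8,"ay":0,"az":0,"dx":0,"dy":0,"dz":0,"claw":0},{"ax":8,"ay":0,"az":0,"dx":0,"dy":0,"dz":0,"claw":0},{"ax":8,"ay":0,"az":0,"dx":0,"dy":0,"dz":0,"claw":0},{"ax":8,"ay":0,"az":0,"dx":0,"dy":0,"dz":0,"claw":0}]}}

```text
time: 5.35
ee_pos: [0.6027, 0.1086, 0.1197]
ee_rot: [1.717, 1.568, 0.74]
contact_force: [0.8, -0.4, -1.9]
width: 0.0106
```

Run:
```python
from h import *
go([.6024,.1097,.1198],1.28-1.0)
```

```text
t 5.35 pos [0.6027 0.1086 0.1197] jawaz 0.594 tilt [ 0.0022  0.002  -1.    ] w 0.0106 F [ 0.7855 -0.351  -1.8686] M [-0.065   0.021   0.1768] q6 -0.058350045757935606
  shift cm tool [-0.0077  0.0382 -0.1029]
  turn deg [18.0058 -0.0503 -0.1609]
```

{"fn": "jog_arm", "kwargs": {"moves": [{"ax":6,"ay":0,"az":0,"dx":0,"dy":0,"dz":0,"claw":0},{"ax":6,"ay":0,"az":0,"dx":0,"dy":0,"dz":0,"claw":0},{"ax":4,"ay":0,"az":0,"dx":0,"dy":0,"dz":0,"claw":0},{"ax":2.5,"ay":0,"az":0,"dx":0,"dy":0,"dz":0,"claw":0},{"ax":0.5,"ay":0,"az":0,"dx":0,"dy":0,"dz":0,"claw":0}]}}

```text
time: 5.85
ee_pos: [0.6027, 0.1088, 0.1197]
ee_rot: [1.242, 1.567, -0.076]
contact_force: [0.5, -0.7, -0.5]
width: 0.0107
```

Run:
```python
from h import *
go([.6024,.1097,.1198],1.28-1.0)
snap('wrist','w4')
```

```text
t 5.85 pos [0.6027 0.1088 0.1197] jawaz 0.253 tilt [ 0.0034 -0.0003 -1.    ] w 0.0107 F [ 0.4525 -0.7367 -0.5202] M [-0.6616 -0.0744  1.1411] q6 -0.3168043418854256
  shift cm tool [-0.0065 -0.0101 -0.0908]
  turn deg [-1.552  0.066 -0.185]
```

View pics/w4.png

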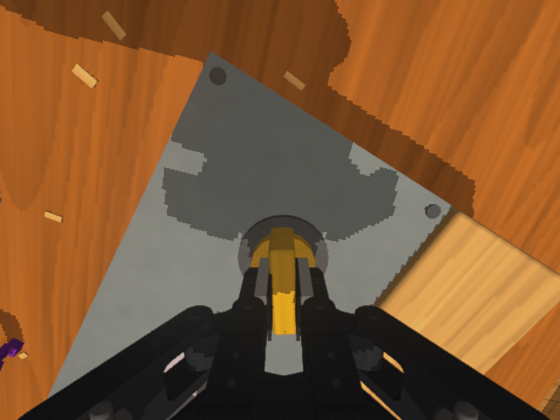

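The bar is turned about 57° and stays aligned with the pads. Mz of 1.1 N m shows it is at the stop. Releasing now.

{"fn": "jog_arm", "kwargs": {"moves": [{"ax":-1,"ay":0,"az":0,"dx":0,"dy":0,"dz":0,"claw":100},{"ax":0,"ay":0,"az":0,"dx":0,"dy":0,"dz":0,"claw":100},{"ax":0,"ay":0,"az":0,"dx":0,"dy":0,"dz":0,"claw":100},{"ax":0,"ay":0,"az":0,"dx":0,"dy":0,"dz":0,"claw":100},{"ax":0,"ay":0,"az":0,"dx":-1,"dy":0,"dz":0,"claw":100}]}}

```text
time: 6.4
ee_pos: [0.6021, 0.1088, 0.1291]
ee_rot: [2.044, 1.569, 0.745]
contact_force: [0.2, -0.4, -0.4]
width: 0.082
```

{"fn": "jog_arm", "kwargs": {"moves": [{"ax":0,"ay":0,"az":0,"dx":-4,"dy":0,"dz":0,"claw":100},{"ax":0,"ay":0,"az":0,"dx":-4,"dy":0,"dz":0,"claw":100},{"ax":0,"ay":0,"az":0,"dx":-4,"dy":0,"dz":0,"claw":100},{"ax":0,"ay":0,"az":0,"dx":0,"dy":0,"dz":0,"claw":60},{"ax":0,"ay":0,"az":0,"dx":0,"dy":0,"dz":0,"claw":60}]}}

```text
time: 6.9
ee_pos: [0.6024, 0.1096, 0.2577]
ee_rot: [2.068, 1.566, 0.768]
contact_force: [0.5, -0.2, 0.2]
width: 0.0594
```

Run:
```python
from h import *
a=-.284
go([.543,-.092,.23],a+np.pi/2-.82-np.pi/2); plan([.543,-.092,.23],0,5)
snap('wrist','w5')
```

```text
t 6.9 pos [0.6024 0.1096 0.2577] jawaz 0.271 tilt [ 0.0035  0.0034 -1.    ] w 0.0594 F [ 0.4791 -0.2376  0.2482] M [0.0504 0.0181 0.0269] q6 -0.213425463392908
  shift cm tool [  2.6785 -11.1231  17.8444]
  turn deg [78.7684 -0.2828 -0.1151]
0 ax 0.0 d [ 0.5 -2.2  3.6]
1 ax 0.0 d [ 0.5 -2.2  3.6]
2 ax 0.0 d [ 0.5 -2.2  3.6]
3 ax 0.0 d [ 0.5 -2.2  3.6]
4 ax 0.0 d [ 0.5 -2.2  3.6]
```

View pics/w5.png

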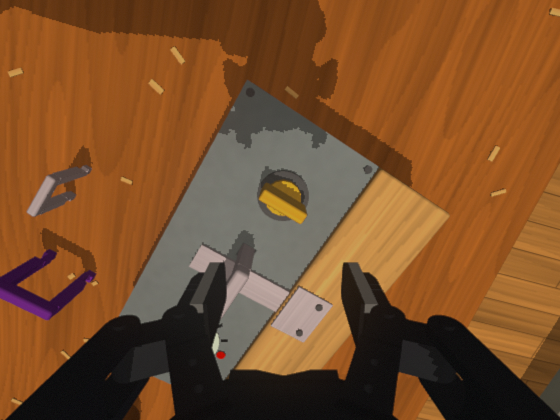

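The knob bar is parallel to the hasp again, so it has sprung back. Next I'll move over the dial.

Run:
```python
from h import *
plan([.543,-.092,.25],79,10)
```

```text
0 ax 7.9 d [ 0.1 -1.1  1.8]
1 ax 7.9 d [ 0.1 -0.9  1.9]
2 ax 7.9 d [ 0.1 -0.6  2. ]
3 ax 7.9 d [ 0.1 -0.3  2.1]
4 ax 7.9 d [ 0.1 -0.   2.1]
5 ax 7.9 d [0.1 0.3 2.1]
6 ax 7.9 d [0.1 0.6 2. ]
7 ax 7.9 d [0.1 0.8 1.9]
8 ax 7.9 d [0.1 1.1 1.8]
9 ax 7.9 d [0.1 1.3 1.6]
```

{"fn": "jog_arm", "kwargs": {"moves": [{"ax":7.9,"ay":0,"az":0,"dx":0.1,"dy":-1.1,"dz":1.8,"claw":60},{"ax":7.9,"ay":0,"az":0,"dx":0.1,"dy":-0.9,"dz":1.9,"claw":60},{"ax":7.9,"ay":0,"az":0,"dx":0.1,"dy":-0.6,"dz":2,"claw":60},{"ax":7.9,"ay":0,"az":0,"dx":0.1,"dy":-0.3,"dz":2.1,"claw":60},{"ax":7.9,"ay":0,"az":0,"dx":0.1,"dy":0,"dz":2.1,"claw":60}]}}

```text
time: 7.45
ee_pos: [0.5693, 0.0096, 0.2477]
ee_rot: [-2.366, 1.565, 1.91]
contact_force: [0.7, 0.8, 0.4]
width: 0.0513
```

{"fn": "jog_arm", "kwargs": {"moves": [{"ax":7.9,"ay":0,"az":0,"dx":0.1,"dy":0.3,"dz":2.1,"claw":60},{"ax":7.9,"ay":0,"az":0,"dx":0.1,"dy":0.6,"dz":2,"claw":60},{"ax":7.9,"ay":0,"az":0,"dx":0.1,"dy":0.8,"dz":1.9,"claw":60},{"ax":7.9,"ay":0,"az":0,"dx":0.1,"dy":1.1,"dz":1.8,"claw":60},{"ax":7.9,"ay":0,"az":0,"dx":0.1,"dy":1.3,"dz":1.6,"claw":60}]}}

```text
time: 7.95
ee_pos: [0.5328, -0.0935, 0.2369]
ee_rot: [-0.893, 1.558, 2.664]
contact_force: [0.3, -1.2, -0.6]
width: 0.0515
```

Run:
```python
from h import *
a=-.284
go([.543,-.092,.25],a-.82)
snap('wrist','w6x'); snap('wrist','w6y');snap('wrist','w6')
go([.543,-.092,.25],a-.82)
crop('w6',160,400,150,390,3,'w6c')
```

```text
t 7.95 pos [ 0.5328 -0.0935  0.2369] jawaz -1.155 tilt [-0.0114  0.0059 -0.9999] w 0.0515 F [ 0.2944 -1.1549 -0.5916] M [ 0.0254 -0.0249 -0.0056] q6 -1.0739980592842133
  shift cm tool [-1.3176  0.2576 -0.9835]
  turn deg [-2.9448  0.4482  0.5872]
t 8.1 pos [ 0.5328 -0.0938  0.2371] jawaz -1.151 tilt [-0.0116  0.0055 -0.9999] w 0.0514 F [ 0.0241 -0.2157 -0.4153] M [ 0.0287 -0.0266  0.037 ] q6 -1.0701641206749524
  shift cm tool [-1.3031  0.2385 -0.9937]
  turn deg [-2.6955  0.4654  0.5672]
```

View pics/w6c.png

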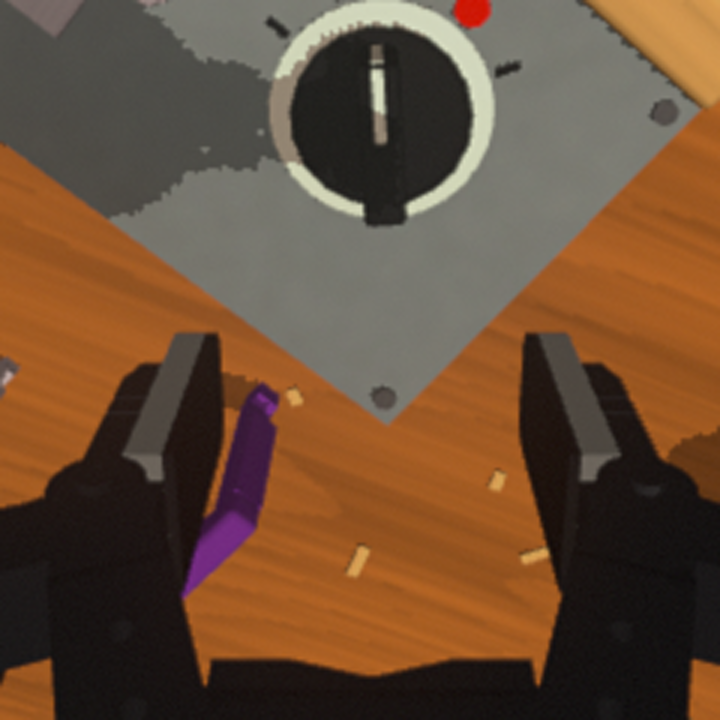

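Run:
```python
from h import *
k=lambda x,y,h:wz('w6',160+x/3,150+y/3,h)[:2]
a=-.284
t=k(376.5,45,.14);b=k(381,143,.14);d=t-b; az=np.arctan2(d[1],d[0]); print(t,b,'dial',a+np.pi/2-az,'jaw wanted',az-np.pi/2)
e=k(385,205,.14); d=t-e; print(e,'dial',a+np.pi/2-np.arctan2(d[1],d[0]),'centre',(t+e)/2)
dc=np.array([.5434,-.0921]); c1=k(382,105,.11); print('disc c',c1)
for q in [(277,26),(508,69),(472,10)]:
    d=k(*q,.1)-dc; print('tick',a+np.pi/2-np.arctan2(d[1],d[0]))
```

```text
[ 0.5668 -0.0799] [ 0.5428 -0.0918] dial 0.8242354604556461 jaw wanted -1.1082354604556461
[ 0.5268 -0.1002] dial 0.8170841589537728 centre [ 0.5468 -0.09  ]
disc c [ 0.5457 -0.0909]
tick -0.043938005669929
tick 2.151745029454748
tick 1.609772528062472
```

Run:
```python
from h import *
go([.544,-.0915,.118],-1.106)
```

```text
t 8.1 pos [ 0.5328 -0.0938  0.2371] jawaz -1.151 tilt [-0.0116  0.0055 -0.9999] w 0.0514 F [ 0.0241 -0.2157 -0.4153] M [ 0.0287 -0.0266  0.037 ] q6 -1.0701641206749524
  shift cm tool [11.895   0.3617 -1.2156]
  turn deg [-2.581   0.4659  0.5668]
```

{"fn": "jog_arm", "kwargs": {"moves": [{"ax":-2.6,"ay":0.5,"az":0.6,"dx":2,"dy":0.4,"dz":-1.2,"claw":60},{"ax":0,"ay":0,"az":0,"dx":3,"dy":0,"dz":0,"claw":60},{"ax":0,"ay":0,"az":0,"dx":2,"dy":0,"dz":0,"claw":60},{"ax":0,"ay":0,"az":0,"dx":0.5,"dy":0,"dz":0,"claw":60},{"ax":0,"ay":0,"az":0,"dx":0,"dy":0,"dz":0,"claw":60}]}}

```text
time: 8.6
ee_pos: [0.5471, -0.0874, 0.1584]
ee_rot: [-2.452, 1.568, 1.172]
contact_force: [0.7, -0.7, -0.8]
width: 0.0513
```

Run:
```python
from h import *
go([.544,-.0915,.119],-1.106)
```

```text
t 8.6 pos [ 0.5471 -0.0874  0.1584] jawaz -1.088 tilt [ 0.001   0.0023 -1.    ] w 0.0513 F [ 0.7163 -0.7455 -0.8013] M [-0.0178  0.0047 -0.0183] q6 -1.0390407427366792
  shift cm tool [3.9341 0.2261 0.4759]
  turn deg [ 1.013  -0.1115  0.0936]
```

{"fn": "jog_arm", "kwargs": {"moves": [{"ax":1,"ay":0,"az":0,"dx":1.3,"dy":0.2,"dz":0.4,"claw":60},{"ax":0,"ay":0,"az":0,"dx":1.5,"dy":0,"dz":0,"claw":60},{"ax":0,"ay":0,"az":0,"dx":0.8,"dy":0,"dz":0,"claw":60},{"ax":0,"ay":0,"az":0,"dx":0.2,"dy":0,"dz":0,"claw":60},{"ax":0,"ay":0,"az":0,"dx":0,"dy":0,"dz":0,"claw":60}]}}

```text
time: 9.1
ee_pos: [0.5473, -0.0891, 0.1227]
ee_rot: [-3.102, 1.564, 0.509]
contact_force: [-0.0, 0.0, 0.3]
width: 0.0511
```

Run:
```python
from h import *
go([.544,-.0915,.119],-1.106)
snap('wrist','w7')
```

```text
t 9.1 pos [ 0.5473 -0.0891  0.1227] jawaz -1.101 tilt [ 0.0057  0.0032 -1.    ] w 0.0511 F [-0.0259  0.0101  0.3199] M [ 0.0082  0.0003 -0.0176] q6 -1.0462223335893293
  shift cm tool [0.3697 0.0706 0.403 ]
  turn deg [ 0.3082 -0.3728  0.0156]
```

View pics/w7.png

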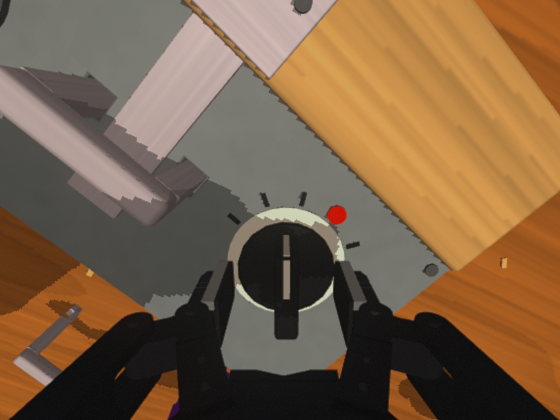

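The dial bar at (287,280) sits between the pads, with its pointer between the 2nd and 3rd ticks and the red dot at (337,214). I'll correct 4 mm along the bar, then grip.

{"fn": "jog_arm", "kwargs": {"moves": [{"ax":0,"ay":-0.3,"az":0,"dx":0.3,"dy":0.05,"dz":0.5,"claw":60},{"ax":0,"ay":0,"az":0,"dx":0,"dy":0,"dz":0,"claw":0},{"ax":0,"ay":0,"az":0,"dx":0,"dy":0,"dz":0,"claw":0},{"ax":0,"ay":0,"az":0,"dx":0,"dy":0,"dz":0,"claw":0},{"ax":0,"ay":0,"az":0,"dx":0,"dy":0,"dz":0,"claw":0}]}}

```text
time: 9.65
ee_pos: [0.5435, -0.0924, 0.1215]
ee_rot: [2.689, 1.567, 0.017]
contact_force: [0.4, 0.1, -3.7]
width: 0.011
```

Run:
```python
from h import *
go([.544,-.0915,.119],-.284-1.571)
```

```text
t 9.65 pos [ 0.5435 -0.0924  0.1215] jawaz -1.101 tilt [ 0.0035  0.0001 -1.    ] w 0.011 F [ 0.3952  0.0992 -3.7006] M [ 0.1931 -0.0171  0.0476] q6 -1.0443858686189835
  shift cm tool [ 0.2507 -0.0632 -0.0841]
  turn deg [43.2098 -0.2077 -0.0157]
```

{"fn": "jog_arm", "kwargs": {"moves": [{"ax":6,"ay":0,"az":0,"dx":0,"dy":0,"dz":0,"claw":0},{"ax":7,"ay":0,"az":0,"dx":0,"dy":0,"dz":0,"claw":0},{"ax":7,"ay":0,"az":0,"dx":0,"dy":0,"dz":0,"claw":0},{"ax":7,"ay":0,"az":0,"dx":0,"dy":0,"dz":0,"claw":0},{"ax":7,"ay":0,"az":0,"dx":0,"dy":0,"dz":0,"claw":0}]}}

```text
time: 10.15
ee_pos: [0.5436, -0.0928, 0.1215]
ee_rot: [-2.87, 1.567, 0.128]
contact_force: [-0.7, -0.7, -0.9]
width: 0.0109
```

Run:
```python
from h import *
go([.544,-.0915,.119],-.284-1.571)
```

```text
t 10.15 pos [ 0.5436 -0.0928  0.1215] jawaz -1.715 tilt [ 0.0039  0.0005 -1.    ] w 0.0109 F [-0.6826 -0.7445 -0.9063] M [-0.1337  0.0848 -0.0026] q6 -1.4599159187546389
  shift cm tool [ 0.2493 -0.1374 -0.0191]
  turn deg [ 8.0475 -0.2123  0.0755]
```

{"fn": "jog_arm", "kwargs": {"moves": [{"ax":5,"ay":0,"az":0,"dx":0,"dy":0,"dz":0,"claw":0},{"ax":2.7,"ay":0,"az":0,"dx":0,"dy":0,"dz":0,"claw":0},{"ax":0.5,"ay":0,"az":0,"dx":0,"dy":0,"dz":0,"claw":0},{"ax":0,"ay":0,"az":0,"dx":0,"dy":0,"dz":0,"claw":0},{"ax":0,"ay":0,"az":0,"dx":0,"dy":0,"dz":0,"claw":0}]}}

```text
time: 10.65
ee_pos: [0.5436, -0.0929, 0.1215]
ee_rot: [-2.934, 1.567, -0.086]
contact_force: [-0.2, -1.0, -0.4]
width: 0.0104
```

Run:
```python
from h import *
go([.544,-.0915,.119],-.284-1.571)
snap('wrist','w8')
```

```text
t 10.65 pos [ 0.5436 -0.0929  0.1215] jawaz -1.865 tilt [ 0.0037 -0.0003 -1.    ] w 0.0104 F [-0.207  -0.9597 -0.3969] M [-0.137   0.0794  0.0123] q6 -1.5620014390170716
  shift cm tool [ 0.2513 -0.1502  0.0039]
  turn deg [-0.5676 -0.2075  0.0426]
```

View pics/w8.png

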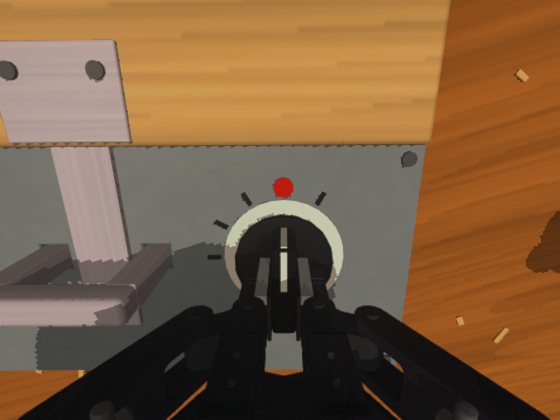

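The pointer at (284,250) lines up with the red dot at (284,188). Releasing now.

{"fn": "jog_arm", "kwargs": {"moves": [{"ax":0,"ay":0,"az":0,"dx":0,"dy":0,"dz":0,"claw":60},{"ax":0,"ay":0,"az":0,"dx":0,"dy":0,"dz":0,"claw":60},{"ax":0,"ay":0,"az":0,"dx":0,"dy":0,"dz":0,"claw":60},{"ax":0,"ay":0,"az":0,"dx":0,"dy":0,"dz":0,"claw":60},{"ax":0,"ay":0,"az":0,"dx":0,"dy":0,"dz":0,"claw":60}]}}

```text
time: 11.2
ee_pos: [0.5438, -0.0927, 0.1216]
ee_rot: [-2.722, 1.567, 0.126]
contact_force: [0.3, -0.2, -0.1]
width: 0.0513
```

{"fn": "jog_arm", "kwargs": {"moves": [{"ax":0,"ay":0,"az":0,"dx":-3,"dy":0,"dz":0,"claw":60},{"ax":0,"ay":0,"az":0,"dx":-4,"dy":0,"dz":0,"claw":60},{"ax":0,"ay":0,"az":0,"dx":-4,"dy":0,"dz":0,"claw":60},{"ax":0,"ay":0,"az":0,"dx":0,"dy":0,"dz":0,"claw":60},{"ax":0,"ay":0,"az":0,"dx":0,"dy":0,"dz":0,"claw":60}]}}

```text
time: 11.7
ee_pos: [0.543, -0.0926, 0.2347]
ee_rot: [-2.511, 1.569, 0.338]
contact_force: [-0.3, -0.3, -0.1]
width: 0.0515
```

Run:
```python
from h import *
snap('wrist','w9')
plan([.5725,.009,.235],-90,12)
```

```text
0 ax -7.5 d [-0.  -0.9  0. ]
1 ax -7.5 d [-0.  -0.9 -0.1]
2 ax -7.5 d [-0.  -0.9 -0.2]
3 ax -7.5 d [-0.  -0.8 -0.3]
4 ax -7.5 d [-0.  -0.8 -0.4]
5 ax -7.5 d [-0.  -0.7 -0.5]
6 ax -7.5 d [-0.  -0.6 -0.6]
7 ax -7.5 d [-0.  -0.5 -0.7]
8 ax -7.5 d [-0.  -0.5 -0.8]
9 ax -7.5 d [-0.  -0.3 -0.8]
10 ax -7.5 d [-0.  -0.2 -0.9]
11 ax -7.5 d [-0.  -0.1 -0.9]
```

View pics/w9.png

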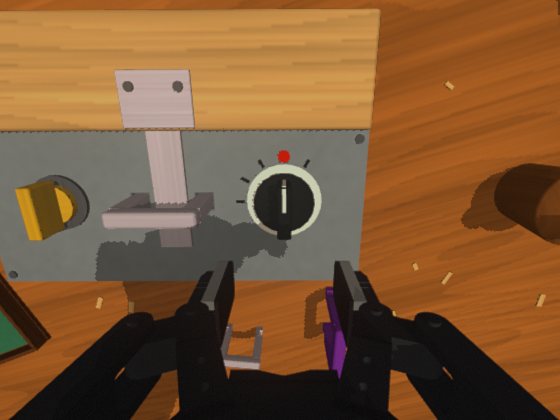

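The dial is let go with its pointer at (284,200), in line with the red dot at (284,156), and the knob is at rest. Next I'll go over the shackle.

{"fn": "jog_arm", "kwargs": {"moves": [{"ax":-8.5,"ay":0,"az":0,"dx":0,"dy":-1,"dz":0,"claw":60},{"ax":-8.5,"ay":0,"az":0,"dx":0,"dy":-1,"dz":-0.2,"claw":60},{"ax":-8.5,"ay":0,"az":0,"dx":0,"dy":-1,"dz":-0.3,"claw":60},{"ax":-8.5,"ay":0,"az":0,"dx":0,"dy":-0.9,"dz":-0.5,"claw":60},{"ax":-8.5,"ay":0,"az":0,"dx":0,"dy":-0.8,"dz":-0.6,"claw":60}]}}

```text
time: 12.25
ee_pos: [0.5566, -0.0439, 0.229]
ee_rot: [-0.494, 1.564, 3.107]
contact_force: [-0.0, -0.0, 0.2]
width: 0.0508
```

{"fn": "jog_arm", "kwargs": {"moves": [{"ax":-8.5,"ay":0,"az":0,"dx":0,"dy":-0.7,"dz":-0.7,"claw":60},{"ax":-8.5,"ay":0,"az":0,"dx":0,"dy":-0.6,"dz":-0.8,"claw":60},{"ax":-8.5,"ay":0,"az":0,"dx":0,"dy":-0.5,"dz":-0.9,"claw":60},{"ax":-8.5,"ay":0,"az":0,"dx":0,"dy":-0.4,"dz":-1,"claw":60},{"ax":-8.5,"ay":0,"az":0,"dx":0,"dy":-0.2,"dz":-1,"claw":60}]}}

```text
time: 12.75
ee_pos: [0.5696, 0.007, 0.2216]
ee_rot: [-1.303, 1.554, 3.048]
contact_force: [0.4, -0.1, -0.5]
width: 0.051
```

Run:
```python
from h import *
print(wz('w9',158,217.5,.155))
snap('wrist','w10x');snap('wrist','w10y');snap('wrist','w10')
go([.5725,.009,.129],-.284)
```

```text
[0.5717 0.0005 0.155 ]
t 12.9 pos [0.5696 0.0067 0.2218] jawaz -0.37 tilt [-0.017   0.0018 -0.9999] w 0.0509 F [ 0.1713 -0.5253  0.442 ] M [-0.0091 -0.0084  0.0163] q6 -0.5611173359995738
  shift cm tool [ 9.2745  0.3381 -0.3588]
  turn deg [-4.9313  0.2147  0.957 ]
```

View pics/w10.png

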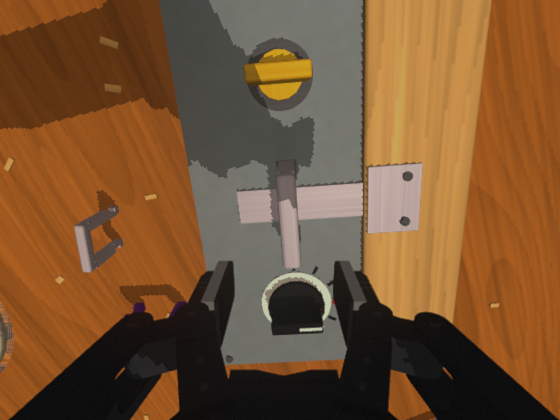

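Run:
```python
from h import *
crop('w10',240,340,145,285,5,'w10c')
print(wz('w10',287,180,.155),wz('w10',291,268,.155))
```

```text
[0.5822 0.0401 0.155 ] [ 0.5608 -0.0258  0.155 ]
```

View pics/w10c.png

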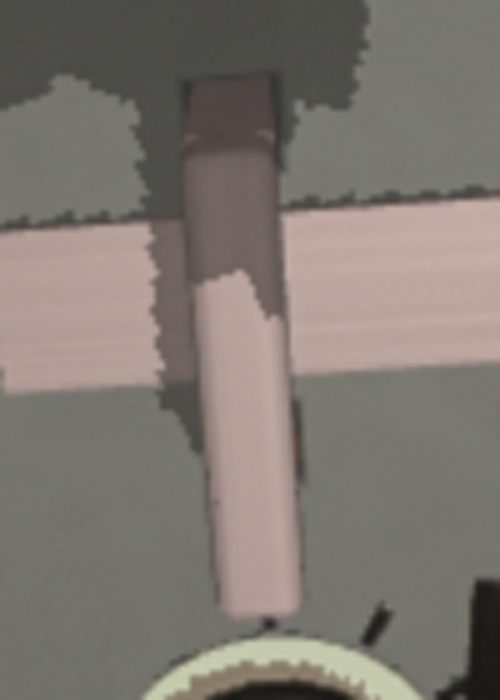

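Run:
```python
from h import *
a=wz('w10',286,174,.155);b=wz('w10',292,267.5,.155);print(a,b,(a+b)/2,np.hypot(*(a-b)[:2]),np.arctan2(*(a-b)[1::-1])-np.pi/2)
go([*((a+b)/2)[:2],.129],-.284)
```

```text
[0.5831 0.0443 0.155 ] [ 0.5617 -0.0256  0.155 ] [0.5724 0.0094 0.155 ] 0.07316298259260658 -0.2967794037985798
t 12.9 pos [0.5696 0.0067 0.2218] jawaz -0.37 tilt [-0.017   0.0018 -0.9999] w 0.0509 F [ 0.1713 -0.5253  0.442 ] M [-0.0091 -0.0084  0.0163] q6 -0.5611173359995738
  shift cm tool [ 9.2748  0.3131 -0.388 ]
  turn deg [-4.9313  0.2147  0.957 ]
```

{"fn": "jog_arm", "kwargs": {"moves": [{"ax":-4.9,"ay":0.2,"az":1,"dx":1.5,"dy":0.3,"dz":-0.4,"claw":60},{"ax":0,"ay":0,"az":0,"dx":2,"dy":0,"dz":0,"claw":60},{"ax":0,"ay":0,"az":0,"dx":1,"dy":0,"dz":0,"claw":60},{"ax":0,"ay":0,"az":0,"dx":0,"dy":0,"dz":0,"claw":60},{"ax":0,"ay":0,"az":0,"dx":0,"dy":0,"dz":0,"claw":60}]}}

```text
time: 13.4
ee_pos: [0.5726, 0.0059, 0.1739]
ee_rot: [-0.397, 1.568, -2.271]
contact_force: [0.1, -0.9, -0.1]
width: 0.0513
```

Run:
```python
from h import *
go([.5725,.009,.129],-.284)
```

```text
t 13.4 pos [0.5726 0.0059 0.1739] jawaz -0.303 tilt [-0.0017 -0.002  -1.    ] w 0.0513 F [ 0.0845 -0.8956 -0.1045] M [ 0.0399 -0.0096 -0.0323] q6 -0.5277127211316912
  shift cm tool [ 4.4876 -0.0962 -0.3084]
  turn deg [-1.1012  0.1361  0.0585]
```

{"fn": "jog_arm", "kwargs": {"moves": [{"ax":-1,"ay":0.1,"az":0,"dx":1.2,"dy":0,"dz":-0.3,"claw":60},{"ax":0,"ay":0,"az":0,"dx":1.7,"dy":0,"dz":0,"claw":60},{"ax":0,"ay":0,"az":0,"dx":1,"dy":0,"dz":0,"claw":60},{"ax":0,"ay":0,"az":0,"dx":0.2,"dy":0,"dz":0,"claw":60},{"ax":0,"ay":0,"az":0,"dx":0,"dy":0,"dz":0,"claw":60}]}}

```text
time: 13.9
ee_pos: [0.5749, 0.009, 0.1322]
ee_rot: [1.908, 1.568, 0.051]
contact_force: [0.5, 0.3, 0.6]
width: 0.0515
```

Run:
```python
from h import *
go([.5725,.009,.129],-.284)
snap('wrist','w11')
```

```text
t 13.9 pos [0.5749 0.009  0.1322] jawaz -0.286 tilt [ 0.0025  0.0001 -1.    ] w 0.0515 F [0.5419 0.309  0.5531] M [ 0.0487 -0.0301 -0.0604] q6 -0.533682025967133
  shift cm tool [ 0.3225 -0.2329  0.0726]
  turn deg [-0.1014 -0.0474 -0.1356]
```

View pics/w11.png

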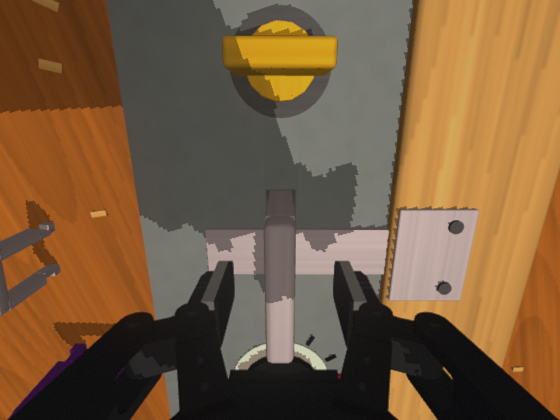

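{"fn": "jog_arm", "kwargs": {"moves": [{"ax":0,"ay":0,"az":0,"dx":0.3,"dy":-0.2,"dz":0,"claw":60},{"ax":0,"ay":0,"az":0,"dx":0,"dy":0,"dz":0,"claw":0},{"ax":0,"ay":0,"az":0,"dx":0,"dy":0,"dz":0,"claw":0},{"ax":0,"ay":0,"az":0,"dx":0,"dy":0,"dz":0,"claw":0},{"ax":0,"ay":0,"az":0,"dx":0,"dy":0,"dz":0,"claw":0}]}}

```text
time: 14.45
ee_pos: [0.5736, 0.0097, 0.1308]
ee_rot: [1.924, 1.566, 0.067]
contact_force: [-0.7, -0.4, -3.0]
width: 0.0131
```

Run:
```python
from h import *
go([.5725,.009,.18],-.284)
```

```text
t 14.45 pos [0.5736 0.0097 0.1308] jawaz -0.286 tilt [ 0.0051  0.0003 -1.    ] w 0.0131 F [-0.739  -0.3553 -2.9958] M [-0.0113  0.0304 -0.0096] q6 -0.5364840159758762
  shift cm tool [-4.9189 -0.0622  0.0943]
  turn deg [-0.109  -0.1008 -0.2745]
```

Gripped at 13 mm. Pulling up slowly while watching the force.

{"fn": "jog_arm", "kwargs": {"moves": [{"ax":0,"ay":0,"az":0,"dx":-0.3,"dy":0,"dz":0,"claw":0},{"ax":0,"ay":0,"az":0,"dx":-0.4,"dy":0,"dz":0,"claw":0},{"ax":0,"ay":0,"az":0,"dx":-0.4,"dy":0,"dz":0,"claw":0},{"ax":0,"ay":0,"az":0,"dx":-0.4,"dy":0,"dz":0,"claw":0},{"ax":0,"ay":0,"az":0,"dx":0,"dy":0,"dz":0,"claw":0}]}}

```text
time: 14.95
ee_pos: [0.5731, 0.0096, 0.1469]
ee_rot: [1.907, 1.567, 0.051]
contact_force: [0.3, 0.1, -2.4]
width: 0.0129
```

Run:
```python
from h import *
go([.5736,.0097,.25],-.286)
```

```text
t 14.95 pos [0.5731 0.0096 0.1469] jawaz -0.286 tilt [ 0.0041  0.0002 -1.    ] w 0.0129 F [ 0.272   0.0761 -2.446 ] M [-0.0185 -0.01   -0.0277] q6 -0.5302061475279696
  shift cm tool [-10.3109   0.0852  -0.0393]
  turn deg [ 0.0023 -0.0785 -0.2243]
```

{"fn": "jog_arm", "kwargs": {"moves": [{"ax":0,"ay":0,"az":0,"dx":-1,"dy":0,"dz":0,"claw":0},{"ax":0,"ay":0,"az":0,"dx":-1.5,"dy":0,"dz":0,"claw":0},{"ax":0,"ay":0,"az":0,"dx":-2,"dy":0,"dz":0,"claw":0},{"ax":0,"ay":0,"az":0,"dx":-2,"dy":0,"dz":0,"claw":0},{"ax":0,"ay":0,"az":0,"dx":-2,"dy":0,"dz":0,"claw":0}]}}

```text
time: 15.45
ee_pos: [0.5709, 0.0095, 0.2344]
ee_rot: [-1.225, 1.569, -3.081]
contact_force: [0.5, 0.4, -2.7]
width: 0.0127
```

{"fn": "jog_arm", "kwargs": {"moves": [{"ax":0,"ay":0,"az":0,"dx":-2,"dy":0,"dz":0,"claw":0},{"ax":0,"ay":0,"az":0,"dx":-2,"dy":0,"dz":0,"claw":0},{"ax":0,"ay":0,"az":0,"dx":-1,"dy":0,"dz":0,"claw":0},{"ax":0,"ay":0,"az":0,"dx":0,"dy":0,"dz":0,"claw":0},{"ax":0,"ay":0,"az":0,"dx":0,"dy":0,"dz":0,"claw":0}]}}

```text
time: 15.95
ee_pos: [0.571, 0.0095, 0.2911]
ee_rot: [1.936, 1.567, 0.08]
contact_force: [-0.2, -0.4, -2.8]
width: 0.0129
```

Run:
```python
from h import *
snap('side','d12'); snap('scene','s12')
for f,q in dict(w2=[],d12=[]).items(): pass
crop('d12',150,350,120,400,2.1,'d12c'); crop('s12',220,420,130,290,3.8,'s12c')
go([.463,.377,.25])
```

```text
t 16.05 pos [0.5709 0.0095 0.2906] jawaz -0.286 tilt [ 0.0028  0.0002 -1.    ] w 0.0128 F [-0.286   0.9533 -2.8018] M [ 0.033   0.0231 -0.0488] q6 -0.47996357392710226
  shift cm tool [  4.0367 -20.7146 -32.2152]
```

View pics/d12.png

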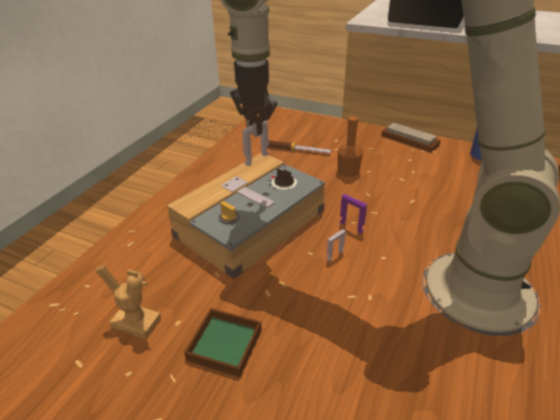

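View pics/s12c.png

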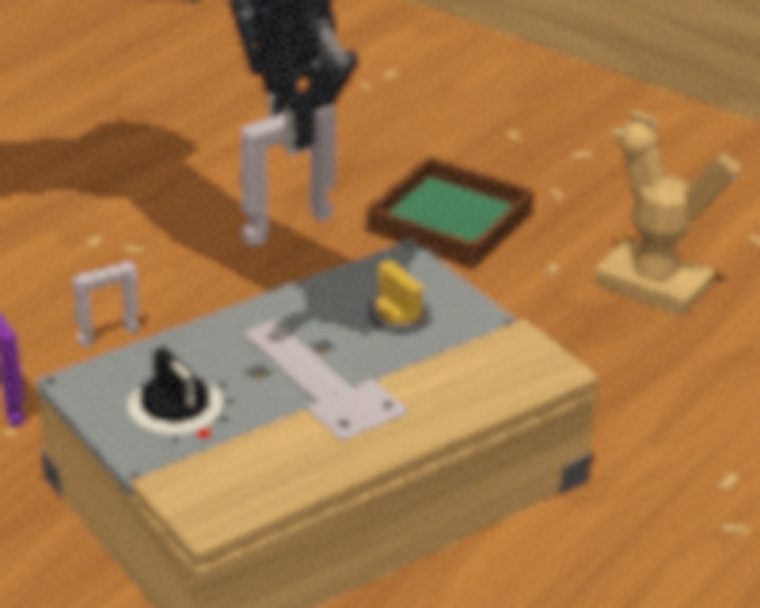

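Shackle is out and held upright, and the dial still points to the red dot. Now I'll refine the tray centre and carry the shackle over.

Run:
```python
from h import *
c=np.mean([wz('s12',220+x/3.8,130+y/3.8,.028)[:2] for x,y in [(432,160),(533,195),(472,247),(369,209)]],0)
d=np.mean([wz('d12',x,y,.028)[:2] for x,y in [(208,312),(261,320),(239,367),(188,341)]],0)
g=np.mean([wz('d12',x,y,.008)[:2] for x,y in [(211,320),(254,325),(236,363),(196,342)]],0)
print(c,d,g)
plan([.462,.378,.25],0,10)
```

```text
[0.4748 0.3676] [0.4664 0.3706] [0.4716 0.3643]
0 ax 0.0 d [ 0.4 -2.1 -3.2]
1 ax 0.0 d [ 0.4 -2.1 -3.2]
2 ax 0.0 d [ 0.4 -2.1 -3.2]
3 ax 0.0 d [ 0.4 -2.1 -3.2]
4 ax 0.0 d [ 0.4 -2.1 -3.2]
5 ax 0.0 d [ 0.4 -2.1 -3.2]
6 ax 0.0 d [ 0.4 -2.1 -3.2]
7 ax 0.0 d [ 0.4 -2.1 -3.2]
8 ax 0.0 d [ 0.4 -2.1 -3.2]
9 ax 0.0 d [ 0.4 -2.1 -3.2]
```

{"fn": "jog_arm", "kwargs": {"moves": [{"ax":0,"ay":0,"az":0,"dx":0,"dy":-1,"dz":-1.6,"claw":0},{"ax":0,"ay":0,"az":0,"dx":0,"dy":-2,"dz":-3.2,"claw":0},{"ax":0,"ay":0,"az":0,"dx":0,"dy":-2,"dz":-3.2,"claw":0},{"ax":0,"ay":0,"az":0,"dx":0,"dy":-2,"dz":-3.2,"claw":0},{"ax":0,"ay":0,"az":0,"dx":0,"dy":-2,"dz":-3.2,"claw":0}]}}

```text
time: 16.55
ee_pos: [0.5243, 0.1706, 0.2846]
ee_rot: [-0.523, 1.564, -2.392]
contact_force: [1.2, 0.4, -2.2]
width: 0.013
```

{"fn": "jog_arm", "kwargs": {"moves": [{"ax":0,"ay":0,"az":0,"dx":0,"dy":-2,"dz":-3.2,"claw":0},{"ax":0,"ay":0,"az":0,"dx":0,"dy":-2,"dz":-3.2,"claw":0},{"ax":0,"ay":0,"az":0,"dx":0,"dy":-2,"dz":-3.2,"claw":0},{"ax":0,"ay":0,"az":0,"dx":0,"dy":-2,"dz":-3.2,"claw":0},{"ax":0,"ay":0,"az":0,"dx":0,"dy":-1,"dz":-1.5,"claw":0}]}}

```text
time: 17.05
ee_pos: [0.4747, 0.3421, 0.2785]
ee_rot: [-0.747, 1.556, -2.612]
contact_force: [-0.8, -0.7, -2.6]
width: 0.0127
```

Run:
```python
from h import *
go([.469,.369,.25],-.286)
```

```text
t 17.05 pos [0.4747 0.3421 0.2785] jawaz -0.295 tilt [-0.0127 -0.0074 -0.9999] w 0.0127 F [-0.8423 -0.7245 -2.6424] M [ 0.0094  0.0264 -0.0109] q6 -1.1349229161301837
  shift cm tool [ 2.8329 -1.2949 -2.4361]
  turn deg [-0.4855  0.6144  0.5735]
```

{"fn": "jog_arm", "kwargs": {"moves": [{"ax":0,"ay":0.6,"az":0.6,"dx":0.5,"dy":-1,"dz":-1.5,"claw":0},{"ax":0,"ay":0,"az":0,"dx":1,"dy":-0.3,"dz":-0.8,"claw":0},{"ax":0,"ay":0,"az":0,"dx":0.5,"dy":0,"dz":0,"claw":0},{"ax":0,"ay":0,"az":0,"dx":0,"dy":0,"dz":0,"claw":0},{"ax":0,"ay":0,"az":0,"dx":0,"dy":0,"dz":0,"claw":0}]}}

```text
time: 17.55
ee_pos: [0.4665, 0.3696, 0.2525]
ee_rot: [-0.573, 1.563, -2.434]
contact_force: [0.7, 0.1, -2.5]
width: 0.013
```

Run:
```python
from h import *
go([.469,.369,.25],-.286)
snap('side','d13'); snap('scene','s13'); snap('wrist','w13')
```

```text
t 17.55 pos [0.4665 0.3696 0.2525] jawaz -0.29 tilt [-0.006  -0.0051 -1.    ] w 0.013 F [ 0.658   0.1202 -2.518 ] M [ 0.0218 -0.0417  0.037 ] q6 -1.1913052556614478
  shift cm tool [ 0.2442  0.2571 -0.017 ]
  turn deg [-0.2485  0.3769  0.2443]
```

View pics/d13.png

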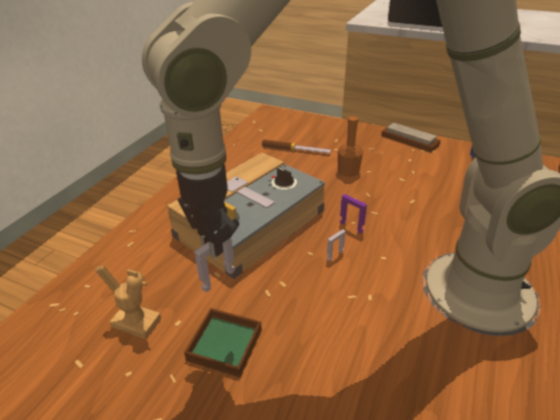

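View pics/s13.png

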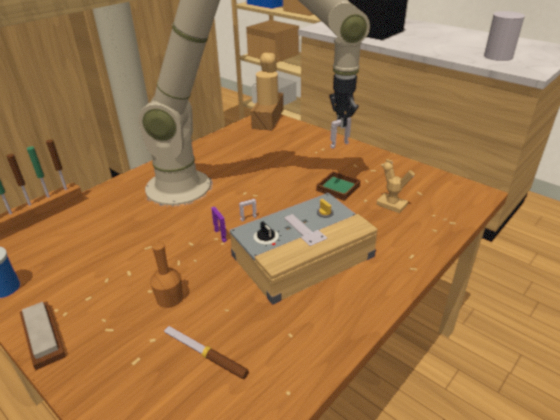

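View pics/w13.png

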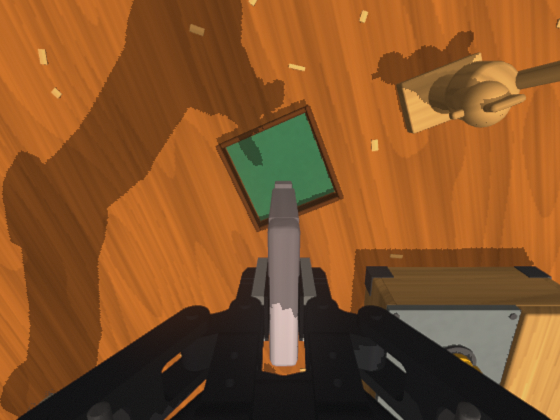

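Run:
```python
from h import *
print(np.mean([wz('w13',*q,.028)[:2] for q in [(219,146),(307,105),(342,196),(262,229)]],0))
print('depth tray', w('w13',300,150))
z=load('d13')
for u,v in [(204,280),(232,265),(206,284)]: print(w('d13',u,v))
go()
```

```text
[0.4663 0.379 ]
depth tray [0.4937 0.3948 0.0076]
[0.4682 0.4028 0.2159]
[0.449  0.3399 0.2042]
[0.4729 0.3934 0.1948]
t 17.7 pos [0.4667 0.3698 0.2532] jawaz -0.291 tilt [-0.0049 -0.0041 -1.    ] w 0.013 F [-0.9712  0.1651 -1.9403] M [-0.0017 -0.0383 -0.0121] q6 -1.1915833236834519
```

Run:
```python
from h import *
print(status.get_state()['joint_velocities'])
print(env.finish_job())
```

```text
[-0.0026 -0.0032 -0.0047 -0.004  -0.0013 -0.0022 -0.0005]
the job is handed in; nothing more can be done
None
```

I finished the sequence and handed the job in at about 17.7 s of the 64 s. The hand-in reports no verdict.

- **Knob:** I twisted it 1.0 rad clockwise to its stop, where the wrist moment rose to 1.1 N m. I let it go, and pictures show it sprang back.
- **Dial:** I turned it from about 0.82 rad to the notch and released it. Pictures after release and after the lift show the pointer at the red dot.
- **Shackle:** It came straight up with only its own weight on the wrist (about 2.5 N) and is still gripped, with the fingers 13 mm apart. It hangs upright and the arm is still. By my estimate the leg ends are about 0.18 m above the bench.
- **Position over the tray:** The shackle is within roughly 10 mm of the tray centre. The three views put that centre up to 10 mm apart, well inside the 50 mm allowed.
- **Bystanders:** The arm touched nothing else, and the mallet, gouge and rooster look unmoved in the last pictures.

One early wrist picture was taken while the arm was still moving and gave positions several mm off. I noticed the disagreement and measured again before gripping anything.

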